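# Clamp the painting in the easel vise and ballast it against the wind

### The job

It is getting windy: take the landscape painting out of the drying rack, stand it upright and square between the jaws of the green easel vise, down on its bed and about in the middle, and turn the crank clockwise until the jaw grips it firmly. Only then lay iron ballast bars in the sprung tray until its pointer rests in the green band, not above it and not in the red; use as many as it takes and leave the rest out. Leave the blank panel and the painter's other things where they are.

Things in the scene. Friction and masses are not known exactly. Their poses are not given: they have to be found in the camera images.
- painting: The finished landscape painting: a stiff board 18 mm thick (its x), 150 mm long (y), 120 mm high (z), orange edges, a landscape on both faces, about 220 g, standing upright in one of the rack's two slots. Origin at the centre of its lower edge. Pinch it over its top edge; either face may look either way.
- blank: A plain white blank panel of the same size standing in the other slot, 72 mm away. A bystander, to be left where it is. Origin at the centre of its lower edge.
- rack: Wooden drying rack, fixed, base 135 x 170 mm and 12 mm thick; two open-ended slots along its y, 23 mm wide with side boards up to 56 mm above the table, at x = -36 and +36 mm; the panels stand on the base at 12 mm. Origin at the centre of its underside.
- vise: Green easel vise, fixed, 245 x 110 mm, origin on the table, bed top 20 mm up. Fixed jaw's face at x = +40 mm, looking to -x, 120 mm wide, up to 90 mm. The dark sliding jaw closes towards +x. Crank on a housing at the -x end: its vertical axis is at x = -125, y = 0. A panel, faces across x, lower edge centred at x = 27, y = 0, stands 4 mm clear of the fixed jaw.
- jaw: The sliding jaw, 110 mm wide, up to 88 mm, faced with a red spring pad that gives 6 mm (4 N per mm). Origin at the foot of the pad's relaxed face, 21 mm above the table; axes as the vise's. Gap = 40 mm minus its x in the vise's frame: 60 to 75 mm at the start; on the 18 mm panel, 16 mm or less means the pad is pressed well in. Cranking moves it 3.82 mm per rad (24 mm per turn).
- knob_grip (a point): Middle of the crank's upright wooden knob: 25 mm in diameter, 50 mm tall (120 to 170 mm above the table), 45 mm from the crank's axis. The knob spins freely on its pin, so the gripper can hold it from above with a constant orientation while carrying it round.
- crank (a joint): Crank angle, rad, 0 to 20.4; it grows as the crank is turned CLOCKWISE seen from above, which closes the jaw. It turns with about 2 N at the knob until the pad meets something, about 4 N while the pad gives, then stops hard when the pad is fully in (7 N is enough; do not force it). It stays where it is left.
- tray (a joint): How far the sprung ballast tray has sunk, m: 0 empty, about 5.45 mm for every 100 g laid in it, stop at 80 mm. The pointer is in the gauge's green band from 54 to 67 mm (red below it is too heavy). It settles within about a second.
- tray_floor (a point): Centre of the top of the tray's floor; it moves with the tray, 130 mm above the table when empty. The tray is inside 184 mm (its x) by 194 mm (its y), with a rim 14 mm high above its floor. Its axes are those of scale.
- scale: The fixed base of the ballast tray, origin on the table under the tray's centre, same axes as the tray. On its +x side a white gauge plate, 50 mm wide, stands up to 155 mm, with a green band and, below it, a red one; a red pointer on the tray runs along it.
- big1: A dark iron ballast bar lying flat, with a blue painted top, 80 x 24 x 24 mm (its x, y, z). Origin at the centre of its underside, x along its length. About 378 g, give or take 10 %. May be absent.
- big2: A dark iron ballast bar lying flat, with a blue painted top, 80 x 24 x 24 mm (its x, y, z). Origin at the centre of its underside, x along its length. About 378 g, give or take 10 %. May be absent.
- small1: A dark iron ballast bar lying flat, with a yellow painted top, 60 x 20 x 19 mm (its x, y, z). Origin at the centre of its underside, x along its length. About 189 g, give or take 10 %. May be absent.
- small2: A dark iron ballast bar lying flat, with a yellow painted top, 60 x 20 x 19 mm (its x, y, z). Origin at the centre of its underside, x along its length. About 189 g, give or take 10 %. May be absent.
- small3: A dark iron ballast bar lying flat, with a yellow painted top, 60 x 20 x 19 mm (its x, y, z). Origin at the centre of its underside, x along its length. About 189 g, give or take 10 %. May be absent.
- small4: A dark iron ballast bar lying flat, with a yellow painted top, 60 x 20 x 19 mm (its x, y, z). Origin at the centre of its underside, x along its length. About 189 g, give or take 10 %. May be absent.
- small5: A dark iron ballast bar lying flat, with a yellow painted top, 60 x 20 x 19 mm (its x, y, z). Origin at the centre of its underside, x along its length. About 189 g, give or take 10 %. May be absent.
- small6: A dark iron ballast bar lying flat, with a yellow painted top, 60 x 20 x 19 mm (its x, y, z). Origin at the centre of its underside, x along its length. About 189 g, give or take 10 %. May be absent.
- turps: Amber jar with a black lid, 68 mm across, 110 mm tall. A bystander, to be left alone.
- rinse_jar: Open glass rinse jar, 72 mm across, 95 mm tall. A bystander, to be left alone.
- brush: Paint brush with a blue handle, 200 mm, lying flat. A bystander, to be left alone.
- knife: Palette knife, 180 mm, lying flat. A bystander, to be left alone.
- tube_red: Red paint tube, 85 x 30 x 18 mm, lying flat. A bystander, to be left alone.
- tube_ochre: Yellow ochre paint tube, 85 x 30 x 18 mm, lying flat. A bystander, to be left alone.

How it is judged:
By the outcome, as a careful person would: the job done as asked, in the order asked, and still so for the second after the job is handed in, with the robot touching nothing.
Of big1, big2 only 1 to 2 are there at a start; the rules pass over those that are not, and their reading is None.
Of small1, small2, small3, small4, small5, small6 only 4 to 6 are there at a start; the rules pass over those that are not, and their reading is None.
At some moment in a run one of big1, big2, small1, small2, small3, small4, small5, small6 may be knocked a few centimetres aside while the robot is not near it.
Once in a run the grip may slacken for a moment while it holds something.
It also fails if it takes over 210 s, if anything falls off the work surface, if the arm or the gripper's body presses on something with over 40 N, if the wrist force passes 120 N, or if a joint passes its speed limit or range.

### The arm

A 6-joint arm with a two-finger parallel gripper is mounted at the origin on the work surface. World frame = base frame: x ahead of the robot, y to its left, z up, the work surface at z = 0. Lengths are in m, angles in rad, forces in N, time in s.
With the tool pointing down it reaches from about 0.375 to 0.9 m from the base axis. Payload 3.1 kg.
Tool frame: the origin (TCP) lies between the finger pads; the fingertips stand 19 mm ahead of it and the grasp point (between the pads) is the TCP; z points along the fingers, y is the line along which they close (so a half turn about z gives the same grasp; the last joint's range is limited). The gripper opens to 87 mm and grips with 3 to 60 N. Pads are 19 mm wide; open, the fingers measure 117 mm over their backs; the gripper's body (75 mm by 190 mm) begins 51 mm behind the grasp point.
Start: joints at [1.065, 0.527, 1.433, -0, 1.181, -0.178], TCP at [0.201, 0.592, 0.203] pointing down, gripper open.
Joint ranges: [-3.08, 3.08], [-0.75, 2.2], [0.22, 2.44], [-1.43, 4.57], [0, 2.65], [-2.85, 2.85]. Speed limits (rad/s): [2.79, 2.79, 3.14, 3.14, 3.14, 3.14].

### API

Orientations are given as a unit quaternion [x, y, z, w].
In Python, from rig import telemetry, viewer, hand_in gives the robot as it stands. The module is installed in compiled form; this text tells all that it offers.
- The arm moves only by the shell command python3 -m creep 'ROWS' [FORCE]. ROWS is JSON, a list of rows, each an object with "translation": the shift along the tool's x, y, z in mm, a list of three; "roll": the turn about the tool's z in degrees; "gripper": the finger opening in mm, from 0 to 87. In form: [{"translation": [tx, ty, tz], "roll": roll, "gripper": gripper}, ...]. A call has 1 to 5 rows; each row is the pose to reach, as a shift and turn from the pose commanded when the call began, along the tool's axes at that moment; what a row does not reach only later rows make up. A row lasts 1/12 s, in which the tool goes at most 41.7 mm and 7.16 degrees, less where a joint would pass 70% of its speed; a pose out of reach is approached as far as the arm can. A call with a gripper value outside its range is refused whole. The fingers move at their own pace and stop on an object; FORCE is the grip in N (left out, the last holds). Time passes only in rows, so rows that repeat a pose let the fingers close. It gives the time, the measured TCP pose, the force, the opening and the grip force at its end, in the units of the state.
- telemetry.get_obs(): the state, without advancing time (a new reading comes with each control period).
- viewer.camera(name): name is "scene" or "side" or "wrist"; returns the picture (420x560x3 uint8, blue, green, red); there is no depth.
- viewer.camera_info(name): a dict with "intrinsics" (3x3 intrinsics, pixels), "rvec" (rotation vector, rad) and "tvec" (3), from world to camera coordinates, as OpenCV has them; the wrist camera has in their place "hand_eye" (4x4, takes a point from camera to tool coordinates, whose origin is the TCP and whose axes are the flange's). Camera axes: x right, y down, z forward; pixel columns grow to the right and rows downward; lengths in m; the calibration is good to about 2 mm. A picture is of the moment at which its call begins: read the wrist's pose just before it. camera_info takes no time and is no camera call.
- hand_in(): hands the job in; it is judged then, once.
Trained networks look in the newest picture that a camera, given by its name, has taken for a name from the list of things; names that differ only in an ending like _2 or _b are one class to them, and where a whole thing is asked for, a point or a joint stands for the part that bears it (a point fixed in the world has none). Each returns a list of dicts, best first, with "p" (0 to 1); they miss things now and then, are a little off and sometimes report something else, mostly with a low value. They report only what shows in the picture. A call takes as long as a camera call.
- viewer.recognise(camera, thing): "bbox" ([left, top, width, height] in pixels, round what is visible of it).
The state is a dict: "time": time; "q": joint angles; "joint_velocities": joint speeds; "joint_torque": joint torques, N m; "position": TCP position; "tool_rot": TCP orientation; "ft_force": force on the tool from outside, world axes, zero at the start; "moment": the same for the moment, N m; "grip_width": finger opening in m; "grip_force": force on a finger pad.
Only numpy, scipy, OpenCV 4.12 (cv2) and the standard library are available. Lean on these libraries where they do the work, as an engineer would, in place of code of your own. Each camera call takes 0.05 s, during which the arm holds its last target. There are 200 camera calls.

## Working session

There is one attempt and no reset: what is moved stays moved. The work goes in short steps, Python scripts to look and compute and a shell command to move; the robot and the scene stay as the last step left them, time stands still between calls to the robot, and variables do not carry over. Pictures are saved under pics/ and viewed, at most 14 in all, crops included, and the job is handed in when it is done.

```bash
mkdir -p pics; ls
cat > h.py <<'E'
import numpy as np, cv2
from rig import telemetry, viewer, hand_in
from scipy.spatial.transform import Rotation as R
def cam(n):
    """K, world->cam R,t at the moment, picture"""
    i=viewer.camera_info(n); K=np.array(i["intrinsics"])
    o=telemetry.get_obs()
    im=viewer.camera(n)
    if n=="wrist":
        T=np.eye(4);T[:3,:3]=R.from_quat(o["tool_rot"]).as_matrix();T[:3,3]=o["position"]
        M=np.linalg.inv(T@np.array(i["hand_eye"])); return K,M[:3,:3],M[:3,3],im
    return K,R.from_rotvec(np.ravel(i["rvec"])).as_matrix(),np.ravel(i["tvec"]),im
def ray(c,uv,z):
    K,r,t=c[:3]; o=-r.T@t; d=r.T@np.linalg.inv(K)@np.array([uv[0],uv[1],1.])
    return o+d*(z-o[2])/d[2]
def proj(c,P):
    K,r,t=c[:3]; p=(np.atleast_2d(P)@r.T+t)@K.T; return p[:,:2]/p[:,2:]
def st():
    o=telemetry.get_obs()
    print("t",round(o["time"],2),"pos",np.round(o["position"],4),"rpy",np.round(R.from_quat(o["tool_rot"]).as_matrix()[:,0],3),"F",np.round(o["ft_force"],1),"w",round(o["grip_width"],4),"g",round(o["grip_force"],1),"q",np.round(o["q"],2)); return o
E
python3 - <<'E'
from h import *
st()
for n in("scene","side"):
    c=cam(n); cv2.imwrite(f"pics/{n}0.png",c[3]); print(n,-c[1].T@c[2])
    for th in("painting","blank","vise","jaw","knob_grip","scale","tray","big1","small1","rack"):
        print(th,[(np.round(d["bbox"]).tolist(),round(d["p"],2)) for d in viewer.recognise(n,th) if d["p"]>.3])
print(viewer.camera_info("wrist"))
E
```

```text
pics
t 0.0 pos [0.2008 0.591  0.2023] rpy [-0.947  0.322  0.   ] F [-0.3  0.2  0.3] w 0.0867 g 0.0 q [ 1.06  0.53  1.43 -0.    1.18 -0.18]
scene [ 1.36043132 -0.44403259  0.70976027]
painting [([270.0, 210.0, 59.0, 47.0], 0.76)]
blank [([281.0, 227.0, 68.0, 61.0], 0.81)]
vise [([110.0, 197.0, 77.0, 113.0], 0.84), ([268.0, 210.0, 60.0, 59.0], 0.5), ([281.0, 230.0, 67.0, 60.0], 0.46)]
jaw [([118.0, 233.0, 47.0, 32.0], 0.88), ([256.0, 252.0, 87.0, 52.0], 0.47)]
knob_grip [([126.0, 195.0, 13.0, 27.0], 0.55), ([123.0, 200.0, 15.0, 24.0], 0.54)]
scale [([314.0, 152.0, 104.0, 89.0], 0.91)]
tray [([317.0, 153.0, 104.0, 52.0], 0.57)]
big1 [([219.0, 246.0, 21.0, 26.0], 0.68)]
small1 [([202.0, 226.0, 17.0, 20.0], 0.74), ([230.0, 220.0, 18.0, 21.0], 0.61), ([242.0, 240.0, 24.0, 22.0], 0.58), ([251.0, 215.0, 18.0, 16.0], 0.5)]
rack [([257.0, 250.0, 87.0, 52.0], 0.85)]
side [ 0.26754502 -0.66048779  0.65672829]
painting [([292.0, 158.0, 33.0, 79.0], 0.73), ([188.0, 197.0, 41.0, 16.0], 0.45)]
blank [([317.0, 153.0, 36.0, 77.0], 0.82)]
vise [([236.0, 281.0, 150.0, 128.0], 0.59)]
jaw [([294.0, 298.0,
[... 389 characters left out ...]
236.0, 25.0, 16.0], 0.75), ([268.0, 242.0, 23.0, 14.0], 0.73), ([236.0, 280.0, 30.0, 16.0], 0.55)]
rack [([284.0, 197.0, 78.0, 55.0], 0.68), ([278.0, 295.0, 18.0, 32.0], 0.53)]
{'intrinsics': array([[311.35876747,   0.        , 276.85484602],
       [  0.        , 311.35876747, 210.6155367 ],
       [  0.        ,   0.        ,   1.        ]]), 'hand_eye': array([[-2.22317798e-04, -9.57007610e-01, -2.90062726e-01,
         8.09445685e-02],
       [ 9.99999895e-01, -3.28686681e-04,  3.17992875e-04,
        -9.76608473e-04],
       [-3.99661356e-04, -2.90062625e-01,  9.57007583e-01,
        -1.80960951e-01],
       [ 0.00000000e+00,  0.00000000e+00,  0.00000000e+00,
         1.00000000e+00]])}
```

Run:
```python
import cv2
a=cv2.imread("pics/scene0.png")[130:340,90:450]; cv2.imwrite("pics/s1.png",cv2.resize(a,None,fx=2.2,fy=2.2,interpolation=cv2.INTER_CUBIC))
a=cv2.imread("pics/side0.png")[90:420,150:450]; cv2.imwrite("pics/s2.png",cv2.resize(a,None,fx=1.8,fy=1.8,interpolation=cv2.INTER_CUBIC))
```

```text
(no output)
```

View pics/s1.png

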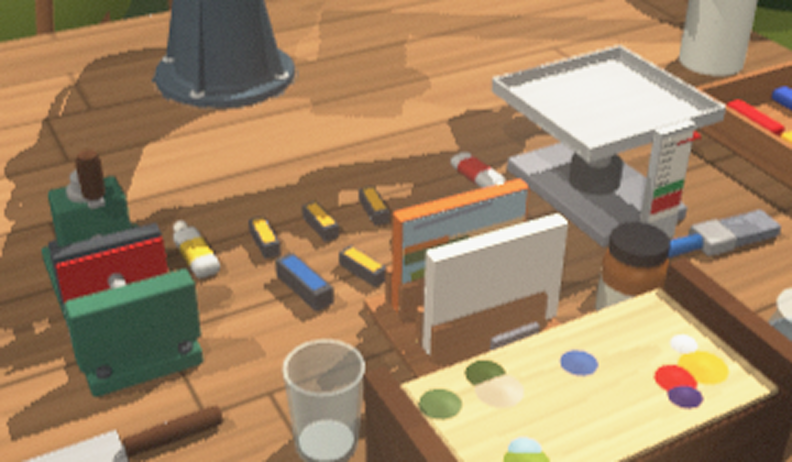

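View pics/s2.png

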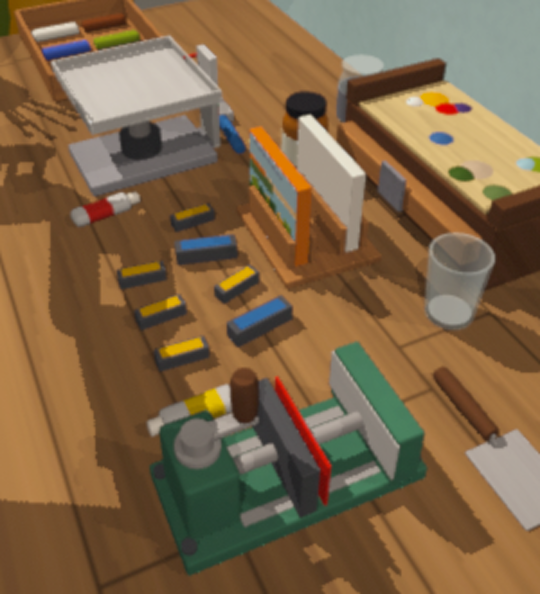

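The scene view shows the painting (orange, near crop (460,240)) in the slot nearer the robot, with the blank beyond it. The vise is at crop (125,280), and there are two blue bars and five yellow ones. The side view confirms this: painting top edge runs (258,132)–(302,180) and the knob is at (243,395).

Run:
```python
from h import *
c=cam("side")
f=lambda p:(150+p[0]/1.8,90+p[1]/1.8)
for n,p,z in [("paint near",(302,180),.132),("paint far",(258,132),.132),("blank near",(350,190),.132),("blank far",(305,120),.132),("fixjaw near",(412,442),.09),("fixjaw far",(345,350),.09),("jaw near",(325,502),.088),("jaw far",(280,380),.088),("crank axis",(197,430),.13),("knobtop",(243,375),.17),
 ("tray",(137,80),.13),("traynear",(120,120),.144),("trayleft",(57,70),.144),("trayfar",(175,42),.144),("trayright",(217,92),.144),("big a",(262,313),.024),("big b",(207,245),.024),("s",(192,214),.019),("s",(142,271),.019),("s",(162,308),.019),("s",(183,349),.019),("s",(238,281),.019)]:
    print(n,np.round(ray(c,f(p),z),3))
```

```text
paint near [ 0.627 -0.026  0.132]
paint far [0.626 0.094 0.132]
blank near [ 0.668 -0.067  0.132]
blank far [0.695 0.093 0.132]
fixjaw near [ 0.559 -0.361  0.09 ]
fixjaw far [ 0.56  -0.245  0.09 ]
jaw near [ 0.462 -0.378  0.088]
jaw far [ 0.486 -0.25   0.088]
crank axis [ 0.384 -0.298  0.13 ]
knobtop [ 0.429 -0.292  0.17 ]
tray [0.529 0.303 0.13 ]
traynear [0.468 0.182 0.144]
trayleft [0.426 0.359 0.144]
trayfar [0.614 0.369 0.144]
trayright [0.611 0.195 0.144]
big a [ 0.535 -0.108  0.024]
big b [0.524 0.031 0.024]
s [0.532 0.106 0.019]
s [0.433 0.026 0.019]
s [ 0.434 -0.046  0.019]
s [ 0.434 -0.116  0.019]
s [ 0.534 -0.042  0.019]
```

```bash
cat >> h.py <<'E'
def go(x,y,z,ang):
    o=telemetry.get_obs(); M=R.from_quat(o["tool_rot"]).as_matrix()
    d=M.T@(np.array([x,y,z])-o["position"])*1000
    a=np.degrees(np.arctan2(M[1,0],M[0,0])); r=(a-ang+90)%180-90
    print("go",np.round(d,1),"roll",round(r,1))
E
python3 -c "
from h import *
go(.52,-.05,.42,90)"
```

```text
go [-508.4 -504.9 -216.6] roll 71.2
```

```bash
python3 -m creep '[{"translation":[-30,-30,-60],"roll":7,"gripper":87},{"translation":[-60,-60,-90],"roll":14,"gripper":87},{"translation":[-90,-90,-110],"roll":21,"gripper":87},{"translation":[-115,-115,-120],"roll":28,"gripper":87},{"translation":[-140,-140,-130],"roll":35,"gripper":87}]'; python3 -c "
from h import *
st();go(.52,-.05,.42,90)"
```

```text
time: 1.57
position: [0.2752, 0.442, 0.323]
tool_rot: [0.454, 0.891, 0.001, 0.0]
ft_force: [1.4, -0.8, -0.6]
grip_width: 0.0871
grip_force: 0.0
t 1.57 pos [0.2752 0.442  0.323 ] rpy [-0.587  0.81   0.   ] F [ 1.4 -0.8 -0.6] w 0.0871 g 0.0 q [ 0.8   0.26  1.53 -0.    1.35  0.17]
go [-542.   -90.4  -97.4] roll 36.0
```

```bash
python3 -m creep '[{"translation":[-35,-6,-6],"roll":7,"gripper":87},{"translation":[-70,-12,-12],"roll":14,"gripper":87},{"translation":[-105,-18,-18],"roll":21,"gripper":87},{"translation":[-140,-24,-24],"roll":28,"gripper":87},{"translation":[-175,-30,-30],"roll":32,"gripper":87}]' >/dev/null
python3 -m creep '[{"translation":[-30,20,-10],"roll":0,"gripper":87},{"translation":[-60,30,-20],"roll":0,"gripper":87},{"translation":[-95,40,-30],"roll":0,"gripper":87},{"translation":[-130,50,-40],"roll":0,"gripper":87},{"translation":[-165,60,-50],"roll":0,"gripper":87}]'
python3 -m creep '[{"translation":[-35,10,-5],"roll":0,"gripper":87},{"translation":[-70,20,-10],"roll":0,"gripper":87},{"translation":[-105,30,-10],"roll":0,"gripper":87},{"translation":[-130,40,-10],"roll":0,"gripper":87},{"translation":[-130,40,-10],"roll":0,"gripper":87}]'
python3 - <<'E'
from h import *
st();go(.52,-.05,.42,90)
c=cam("wrist"); cv2.imwrite("pics/w0.png",c[3]); np.savez("w0.npz",K=c[0],r=c[1],t=c[2])
for th in("painting","blank","vise","jaw","knob_grip","scale","tray","big1","small1","rack"):
    for d in viewer.recognise("wrist",th):
        if d["p"]>.3:
            b=d["bbox"]; print(th,np.round(b).tolist(),round(d["p"],2))
E
```

```text
time: 2.4
position: [0.4259, 0.122, 0.4019]
tool_rot: [0.681, 0.733, 0.0, 0.0]
ft_force: [0.6, -0.7, 0.8]
grip_width: 0.0872
grip_force: 0.0
time: 2.82
position: [0.4773, -0.0077, 0.411]
tool_rot: [0.683, 0.731, -0.0, 0.001]
ft_force: [1.0, -0.6, 0.1]
grip_width: 0.0872
grip_force: 0.0
t 2.82 pos [ 0.4773 -0.0077  0.411 ] rpy [-0.068  0.998 -0.003] F [ 1.  -0.6  0.1] w 0.0872 g 0.0 q [-0.25  0.13  1.46 -0.    1.55 -0.32]
go [-45.2  39.7  -8.8] roll 3.9
painting [352.0, 96.0, 46.0, 104.0] 0.56
painting [252.0, 0.0, 149.0, 26.0] 0.39
blank [234.0, 206.0, 32.0, 10.0] 0.55
vise [201.0, 265.0, 122.0, 89.0] 0.71
jaw [255.0, 275.0, 20.0, 67.0] 0.9
jaw [233.0, 206.0, 34.0, 10.0] 0.54
knob_grip [229.0, 321.0, 14.0, 32.0] 0.56
scale [248.0, 0.0, 152.0, 25.0] 0.72
tray [249.0, 0.0, 153.0, 26.0] 0.93
big1 [284.0, 125.0, 40.0, 21.0] 0.81
big1 [279.0, 203.0, 44.0, 18.0] 0.66
small1 [235.0, 206.0, 34.0, 12.0] 0.95
small1 [236.0, 170.0, 32.0, 15.0] 0.91
small1 [291.0, 169.0, 31.0, 14.0] 0.88
small1 [297.0, 86.0, 37.0, 17.0] 0.59
small1 [236.0, 129.0, 34.0, 18.0] 0.56
rack [332.0, 102.0, 75.0, 97.0] 0.65
rack [387.0, 238.0, 48.0, 52.0] 0.5
```

View pics/w0.png

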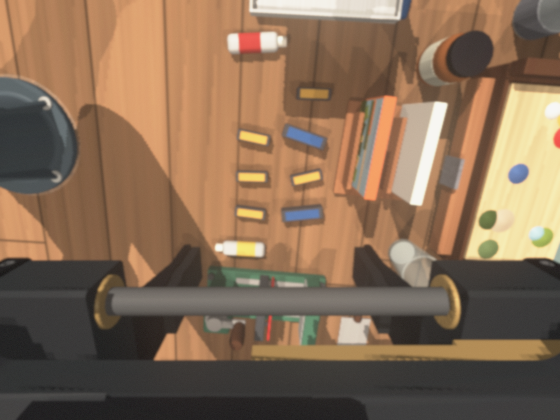

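The wrist view shows the painting's top edge from about (389,97) to (372,198), the blank to its right, 2 blue and 5 yellow bars at (235–325, 88–220), and the vise partly hidden by the gripper. Next I move to see the vise.

```bash
python3 -m creep '[{"translation":[-40,0,0],"roll":3.9,"gripper":87},{"translation":[-80,0,0],"roll":3.9,"gripper":87},{"translation":[-120,0,10],"roll":3.9,"gripper":87},{"translation":[-160,0,20],"roll":3.9,"gripper":87},{"translation":[-200,0,30],"roll":3.9,"gripper":87}]' >/dev/null
python3 -m creep '[{"translation":[-40,0,10],"roll":0,"gripper":87},{"translation":[-80,0,20],"roll":0,"gripper":87},{"translation":[-120,0,20],"roll":0,"gripper":87},{"translation":[-135,0,20],"roll":0,"gripper":87},{"translation":[-135,0,20],"roll":0,"gripper":87}]'
python3 -m creep '[{"translation":[0,0,0],"roll":0,"gripper":87},{"translation":[0,0,0],"roll":0,"gripper":87}]' >/dev/null
python3 - <<'E'
from h import *
st()
c=cam("wrist"); cv2.imwrite("pics/w1.png",c[3]); np.savez("w1.npz",K=c[0],r=c[1],t=c[2])
cv2.imwrite("pics/w1c.png",c[3])
def comps(c,m,z,amin=60):
    n,l,s,_=cv2.connectedComponentsWithStats(m.astype(np.uint8))
    for i in range(1,n):
        if s[i,4]>amin:
            ys,xs=np.nonzero(l==i)
            P=np.array([ray(c,p,z)[:2] for p in zip(xs,ys)],np.float32)
            (ct,wh,a)=cv2.minAreaRect(P)
            print("  px",s[i,:4],"c",np.round(ct,4),"wh",np.round(wh,4),"a",round(a,1))
for nm in("w0","w1"):
    d=np.load(nm+".npz"); c=(d["K"],d["r"],d["t"]); im=cv2.imread(f"pics/{nm}.png"); h=cv2.cvtColor(im,cv2.COLOR_BGR2HSV); H,S,V=cv2.split(h)
    print(nm,"blue"); comps(c,(H>95)&(H<130)&(S>110)&(V>60),.024)
    print("yellow"); comps(c,(H>20)&(H<32)&(S>140)&(V>90),.019)
    print("orange"); comps(c,(H>5)&(H<14)&(S>190)&(V>150),.132,100)
    print("green"); comps(c,(H>65)&(H<90)&(S>100)&(V>40),.09,200)
    print("redpad"); comps(c,((H<6)|(H>174))&(S>170)&(V>100),.088,60)
E
```

```text
time: 4.2
position: [0.4904, -0.3414, 0.3602]
tool_rot: [0.707, 0.708, -0.0, 0.0]
ft_force: [-0.2, 0.5, 0.1]
grip_width: 0.087
grip_force: 0.0
t 4.37 pos [ 0.4908 -0.336   0.3614] rpy [-0.007  1.     0.001] F [-0.3  1.5 -0.6] w 0.087 g 0.0 q [-0.79  0.35  1.29  0.    1.5  -0.8 ]
w0 blue
  px [289 130  23  12] c [0.515 0.041] wh [0.0104 0.0412] a 76.0
yellow
  px [241 132  22  11] c [0.4283 0.0318] wh [0.0112 0.0398] a 82.1
  px [295 173  23  10] c [ 0.5329 -0.0353] wh [0.0429 0.0105] a 17.1
  px [240 174  24   7] c [ 0.4313 -0.0399] wh [0.043  0.0111] a 1.0
  px [238 210  19   7] c [ 0.4255 -0.1113] wh [0.0106 0.0344] a 86.4
orange
green
redpad
w1 blue
  px [286   0  43  18] c [ 0.5315 -0.1062] wh [0.0613 0.0153] a 10.4
yellow
orange
green
redpad
```

View pics/w1c.png

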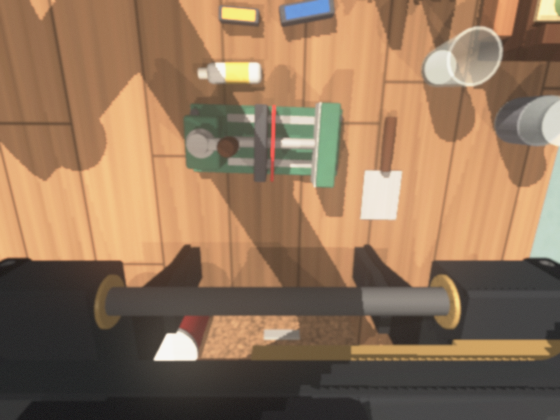

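Run:
```python
from h import *
a=cv2.imread("pics/w1.png"); b=cv2.imread("pics/w0.png")
for im,pts in((a,[(330,140),(319,140),(273,140),(260,140),(227,147),(200,142)]),(b,[(382,140),(376,170),(386,110),(302,214),(304,136),(314,94),(428,140)])):
    h=cv2.cvtColor(im,cv2.COLOR_BGR2HSV); print([h[v,u].tolist() for u,v in pts])
x=cv2.resize(a[90:200,170:360],None,fx=4,fy=4,interpolation=cv2.INTER_CUBIC); 
y=cv2.resize(b[80:220,320:460],None,fx=4,fy=4,interpolation=cv2.INTER_CUBIC)
cv2.imwrite("pics/z1.png",x);cv2.imwrite("pics/z2.png",y)
```

```text
[[64, 65, 177], [51, 42, 175], [2, 158, 241], [10, 33, 116], [12, 110, 100], [14, 38, 174]]
[[12, 148, 246], [12, 148, 245], [12, 148, 246], [109, 109, 177], [108, 113, 181], [17, 153, 173], [24, 5, 247]]
```

View pics/z1.png

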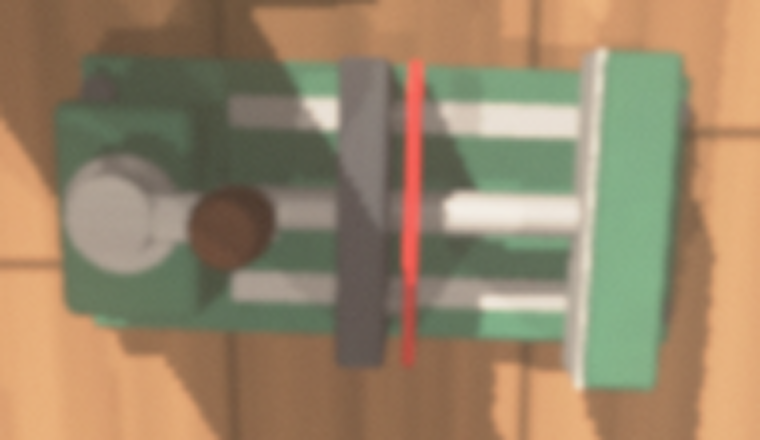

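View pics/z2.png

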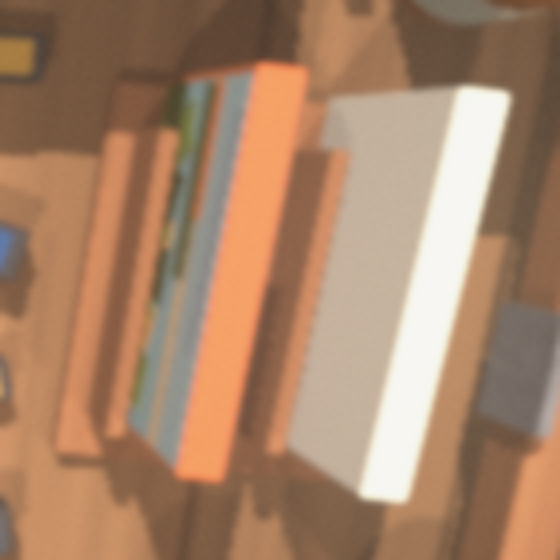

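Crop z1 shows the vise: fixed-jaw top at crop x≈580–684, red pad at x≈412, knob at (235,222), crank axis at (118,213). Crop z2 shows the painting's top edge with corners (258,63), (306,66), (224,478), (177,473).

Run:
```python
from h import *
L=lambda n:[(lambda d:(d["K"],d["r"],d["t"]))(np.load(n+".npz"))][0]
c1,c0=L("w1"),L("w0")
f1=lambda p:(170+(p[0]+.5)/4-.5,90+(p[1]+.5)/4-.5); f0=lambda p:(320+(p[0]+.5)/4-.5,80+(p[1]+.5)/4-.5)
q=np.array([ray(c0,f0(p),.132)[:2] for p in[(258,63),(306,66),(224,478),(177,473)]]); print("paint",q.round(4),q.mean(0).round(4)); v=q[0]+q[1]-q[2]-q[3]; print("ang",np.degrees(np.arctan2(v[1],v[0])), np.linalg.norm(v)/2,np.linalg.norm(q[0]-q[1]))
q=np.array([ray(c0,f0(p),.132)[:2] for p in[(460,85),(512,93),(408,502),(360,497)]]); print("blank",q.mean(0).round(4)); v=q[0]+q[1]-q[2]-q[3]; print("ang",np.degrees(np.arctan2(v[1],v[0])))
for n,p,z in[("fj back",(684,55),.09),("fj back",(656,388),.09),("fj front",(606,50),.09),("fj front",(580,387),.09),("pad",(417,60),.088),("pad",(408,364),.088),("jawback",(342,60),.088),("jawback",(338,364),.088),("knob",(240,222),.17),("cap",(113,213),.15),("bed",(84,58),.02),("bed",(97,328),.02)]:
    print(n,ray(c1,f1(p),z).round(4))
# bars: masks
for nm in("w0","w1"):
    c=L(nm); im=cv2.imread(f"pics/{nm}.png"); H,S,V=cv2.split(cv2.cvtColor(im,cv2.COLOR_BGR2HSV))
    for col,m,z in(("blue",(H>100)&(H<120)&(S>80)&(V>80),.024),("yel",(H>14)&(H<32)&(S>120)&(V>80),.019)):
        m[240:]=0
        n,l,s,_=cv2.connectedComponentsWithStats(m.astype(np.uint8))
        for i in range(1,n):
            if 80<s[i,4]<900 and 210<s[i,0]<330:
                ys,xs=np.nonzero(l==i); P=np.array([ray(c,p,z)[:2] for p in zip(xs,ys)],np.float32)
                ct=P.mean(0); w,v=np.linalg.eigh(np.cov((P-ct).T)); a=np.degrees(np.arctan2(v[1,1],v[0,1]))%180
                print(nm,col,s[i],ct.round(4),"ang",a.round(1),"len",np.sqrt(12*w).round(3))
```

```text
paint [[ 0.6175  0.1085]
 [ 0.6343  0.1087]
 [ 0.6296 -0.0399]
 [ 0.6114 -0.0391]] [0.6232 0.0346]
ang 87.91100762905972 0.14819215535731917 0.01679267114622982
blank [0.6953 0.0306]
ang 87.67999671170179
fj back [ 0.5764 -0.2389  0.09  ]
fj back [ 0.5737 -0.3557  0.09  ]
fj front [ 0.5495 -0.2374  0.09  ]
fj front [ 0.5455 -0.3555  0.09  ]
pad [ 0.4846 -0.241   0.088 ]
pad [ 0.4817 -0.3477  0.088 ]
jawback [ 0.4587 -0.2412  0.088 ]
jawback [ 0.4557 -0.3479  0.088 ]
knob [ 0.4336 -0.2893  0.17  ]
cap [ 0.3915 -0.2885  0.15  ]
bed [ 0.3517 -0.2387  0.02  ]
bed [ 0.3492 -0.3467  0.02  ]
w0 blue [287 128  35  19 312] [0.5217 0.0391] ang 165.0 len [0.016 0.062]
w0 blue [286 210  33  10 242] [ 0.5308 -0.1057] ang 9.6 len [0.015 0.062]
w0 yel [300  89  28  10 258] [0.5319 0.1126] ang 1.9 len [0.015 0.048]
w0 yel [239 131  28  14 256] [0.4306 0.0313] ang 171.4 len [0.016 0.049]
w0 yel [238 173  27   9 236] [ 0.4306 -0.0407] ang 3.5 len [0.017 0.049]
w0 yel [293 172  27  13 232] [ 0.5332 -0.0356] ang 16.8 len [0.017 0.049]
w0 yel [237 208  26  12 219] [ 0.4304 -0.1121] ang 176.0 len [0.017 0.049]
w1 blue [285   0  45  19 575] [ 0.5312 -0.1063] ang 9.3 len [0.017 0.063]
w1 yel [222   7  33  14 177] [ 0.4279 -0.1119] ang 174.7 len [0.019 0.054]
w1 yel [226  78  23   7 131] [ 0.426  -0.2036] ang 178.7 len [0.009 0.034]
```

```bash
python3 -c "
from h import *
go(.6232,.0346,.20,88)"
```

```text
go [369.3 135.  161.9] roll 2.4
```

```bash
python3 -m creep '[{"translation":[37,13,5],"roll":0.5,"gripper":45},{"translation":[74,27,10],"roll":1,"gripper":45},{"translation":[111,40,15],"roll":1.5,"gripper":45},{"translation":[148,54,20],"roll":2,"gripper":45},{"translation":[185,67,30],"roll":2.4,"gripper":45}]' >/dev/null
python3 -m creep '[{"translation":[35,13,15],"roll":0,"gripper":45},{"translation":[70,26,30],"roll":0,"gripper":45},{"translation":[105,40,50],"roll":0,"gripper":45},{"translation":[140,53,70],"roll":0,"gripper":45},{"translation":[170,65,90],"roll":0,"gripper":45}]' >/dev/null
python3 -m creep '[{"translation":[0,0,10],"roll":0,"gripper":45},{"translation":[0,0,10],"roll":0,"gripper":45},{"translation":[0,0,10],"roll":0,"gripper":45},{"translation":[0,0,10],"roll":0,"gripper":45}]' >/dev/null
python3 - <<'E'
from h import *
st();go(.6232,.0346,.120,88)
c=cam("wrist"); cv2.imwrite("pics/w2.png",c[3]); H,S,V=cv2.split(cv2.cvtColor(c[3],cv2.COLOR_BGR2HSV))
m=((H>8)&(H<15)&(S>130)&(V>215)).astype(np.uint8)
n,l,s,_=cv2.connectedComponentsWithStats(m)
i=1+s[1:,4].argmax(); ys,xs=np.nonzero(l==i); P=np.array([ray(c,p,.132)[:2] for p in zip(xs,ys)],np.float32); print(s[i],cv2.minAreaRect(P))
E
```

```text
t 5.58 pos [0.6279 0.0149 0.2327] rpy [ 0.036  0.999 -0.001] F [0.3 1.2 0.3] w 0.0455 g 0.0 q [-0.15  0.5   1.39 -0.    1.25 -0.12]
go [ 19.6  -5.7 112.7] roll -0.1
[ 263  100   21  160 2938] ((0.6237531900405884, 0.03321094810962677), (0.1490025520324707, 0.018072830513119698), 87.16205596923828)
```

```bash
python3 -m creep '[{"translation":[18,-5,30],"roll":0.6,"gripper":45},{"translation":[18,-5,60],"roll":0.6,"gripper":45},{"translation":[18,-5,85],"roll":0.6,"gripper":45},{"translation":[18,-5,105],"roll":0.6,"gripper":45},{"translation":[18,-5,112],"roll":0.6,"gripper":45}]' >/dev/null
python3 -m creep '[{"translation":[0,0,0],"roll":0,"gripper":45},{"translation":[0,0,0],"roll":0,"gripper":45},{"translation":[0,0,0],"roll":0,"gripper":45}]' >/dev/null
python3 -c "
from h import *
st();go(.6236,.0335,.117,87.3)"
```

```text
t 6.3 pos [0.625  0.0328 0.1213] rpy [ 0.048  0.999 -0.   ] F [ 0.2 -0.   0.1] w 0.0451 g 0.0 q [-0.13  0.62  1.51  0.    1.01 -0.08]
go [ 0.6 -1.5  4.3] roll -0.0
```

```bash
python3 -m creep '[{"translation":[0,-1.4,4],"roll":0,"gripper":45},{"translation":[0,-1.4,4],"roll":0,"gripper":10},{"translation":[0,-1.4,4],"roll":0,"gripper":10},{"translation":[0,-1.4,4],"roll":0,"gripper":10},{"translation":[0,-1.4,4],"roll":0,"gripper":10}]' 30 
python3 -m creep '[{"translation":[0,0,0],"roll":0,"gripper":10},{"translation":[0,0,0],"roll":0,"gripper":10},{"translation":[0,0,0],"roll":0,"gripper":10}]'
```

```text
time: 6.72
position: [0.6222, 0.0337, 0.1155]
tool_rot: [0.723, 0.69, 0.0, 0.0]
ft_force: [0.3, 0.2, 0.8]
grip_width: 0.0258
grip_force: 0.0
time: 6.97
position: [0.622, 0.0337, 0.1152]
tool_rot: [0.723, 0.69, 0.0, 0.0]
ft_force: [0.7, 0.9, 0.4]
grip_width: 0.0118
grip_force: 0.0
```

Run:
```python
from h import *
st()
a=cam("side")[3][90:300,220:400]; b=cam("wrist")[3]
cv2.imwrite("pics/d.png",np.hstack([cv2.resize(a,(360,420)),b[:, 100:500]]))
```

```text
t 6.97 pos [0.622  0.0337 0.1152] rpy [0.047 0.999 0.   ] F [0.7 0.9 0.4] w 0.0118 g 0.0 q [-0.13  0.63  1.52  0.    0.99 -0.08]
```

View pics/d.png

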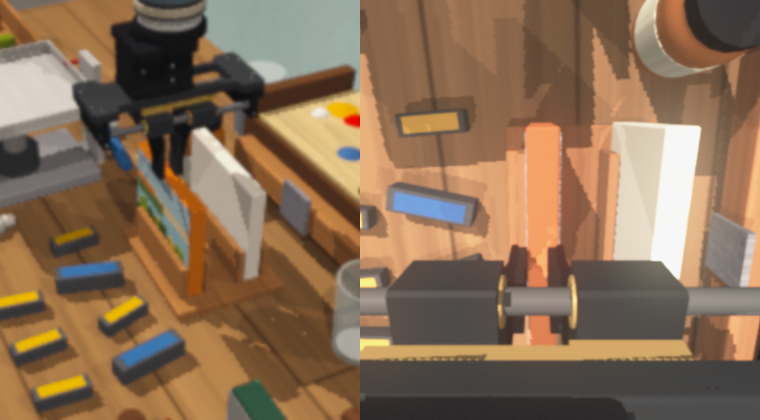

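Crop: fingers straddle the painting's top at about (535,300) in the wrist half, but the width reads under 18 mm. I'll advance one moment and zoom in.

```bash
python3 -m creep '[{"translation":[0,0,0],"roll":0,"gripper":10},{"translation":[0,0,0],"roll":0,"gripper":10},{"translation":[0,0,0],"roll":0,"gripper":10}]'
python3 - <<'E'
from h import *
o=st()
c=cam("side"); a=c[3][130:240,250:360]
M=R.from_quat(o["tool_rot"]).as_matrix()
print("tcp,tip px in crop x5", [(proj(c,np.array(o["position"])+M[:,2]*d)[0]-[250,130])*5 for d in(0,.019)])
cv2.imwrite("pics/d2.png",cv2.resize(a,None,fx=5,fy=5,interpolation=cv2.INTER_CUBIC))
E
```

```text
time: 7.32
position: [0.622, 0.0337, 0.1152]
tool_rot: [0.723, 0.69, -0.0, -0.0]
ft_force: [1.1, 0.4, 0.1]
grip_width: 0.0098
grip_force: 0.0
t 7.32 pos [0.622  0.0337 0.1152] rpy [0.047 0.999 0.   ] F [1.1 0.4 0.1] w 0.0098 g 0.0 q [-0.13  0.63  1.52  0.    0.99 -0.08]
tcp,tip px in crop x5 [array([265.29421845, 264.19413835]), array([264.71038235, 298.29891475])]
```

View pics/d2.png

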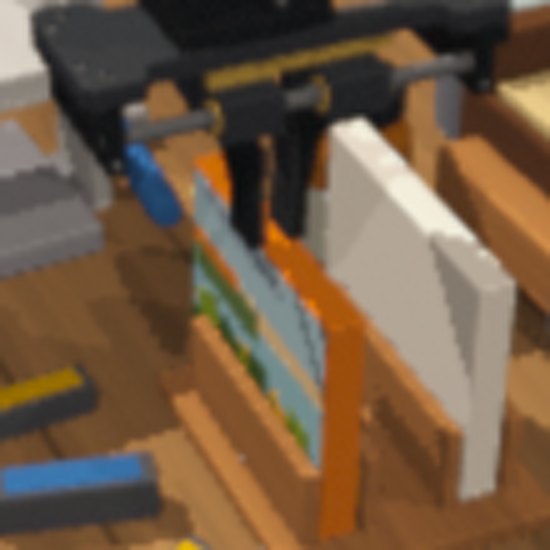

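Run:
```python
from h import *
for n in("side","scene"):
    c=cam(n); p=np.array([.6237,.0332]); a=np.radians(87.2); u=np.array([np.cos(a),np.sin(a)]); w=np.array([u[1],-u[0]])
    im=cv2.resize(c[3],None,fx=5,fy=5,interpolation=cv2.INTER_CUBIC)
    for z,col in((.132,(255,0,255)),(.012,(255,255,0))):
        for s in(-1,1):
            for k in(-1,1):
                q=proj(c,np.r_[p+s*.075*u+k*.009*w,z])[0]; cv2.circle(im,tuple(int(v*5+2) for v in q),5,col,-1)
    for z,col in((.096,(0,0,255)),(.115,(0,255,0)),(.134,(255,0,0))):
        for s in(-1,1):
          q=proj(c,[.622+s*.009,.0337,z])[0]; cv2.circle(im,tuple(int(v*5+2) for v in q),4,col,-1)
    q=proj(c,[.622,.0337,.115])[0]*5; x,y=q.astype(int); cv2.imwrite(f"pics/e_{n}.png",im[y-240:y+260,x-190:x+200])
cv2.imwrite("pics/e.png",np.hstack([cv2.imread("pics/e_side.png"),cv2.imread("pics/e_scene.png")]))
```

```text
(no output)
```

View pics/e.png

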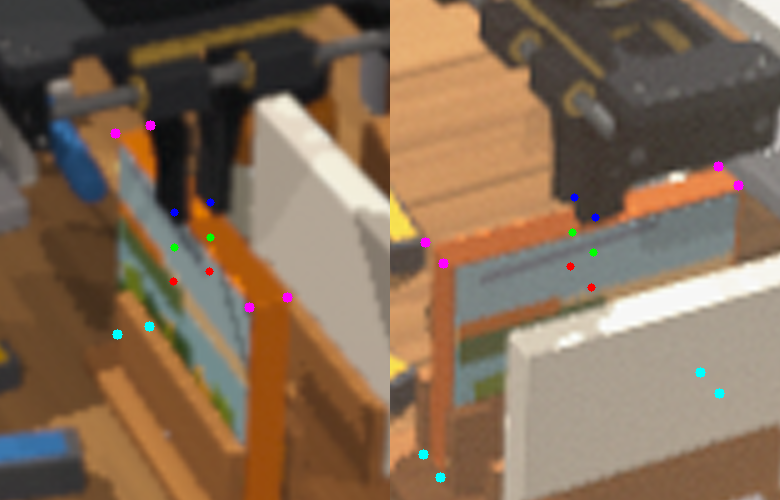

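Overlay: the fingertips appear near (175,225) in the left half, while the model expects them near the red dots, so the evidence conflicts. A tighter squeeze and a small lift will tell.

```bash
python3 -m creep '[{"translation":[0,0,0],"roll":0,"gripper":0},{"translation":[0,0,0],"roll":0,"gripper":0},{"translation":[0,0,0],"roll":0,"gripper":0},{"translation":[0,0,0],"roll":0,"gripper":0},{"translation":[0,0,0],"roll":0,"gripper":0}]' 30
python3 - <<'E'
from h import *
o=st(); print(o["joint_velocities"],o["joint_torque"])
c=cam("wrist"); o=telemetry.get_obs()
im=cv2.resize(c[3][190:370,180:380],None,fx=3,fy=3,interpolation=cv2.INTER_CUBIC)
for d,col in((0,(0,255,0)),(.019,(0,0,255))):
  for s in(-.009,.009):
    M=R.from_quat(o["tool_rot"]).as_matrix(); q=proj(c,np.array(o["position"])+M@[0,s,d])[0]; cv2.circle(im,(int((q[0]-180)*3),int((q[1]-190)*3)),4,col,-1)
cv2.imwrite("pics/f.png",im)
E
```

```text
time: 7.88
position: [0.622, 0.0337, 0.1152]
tool_rot: [0.723, 0.69, 0.0, -0.0]
ft_force: [-0.2, -0.4, -0.1]
grip_width: 0.0002
grip_force: 0.0
t 7.88 pos [0.622  0.0337 0.1152] rpy [0.047 0.999 0.   ] F [-0.2 -0.4 -0.1] w 0.0002 g 0.0 q [-0.13  0.63  1.52  0.    0.99 -0.08]
[-0.00043841 -0.00161864  0.00031241  0.00146069  0.0014234   0.00108974] [ 3.87119890e-04 -4.55755019e+01 -1.47629875e+01  6.12487737e-02
  4.30025824e-02  2.90598496e-05]
```

View pics/f.png

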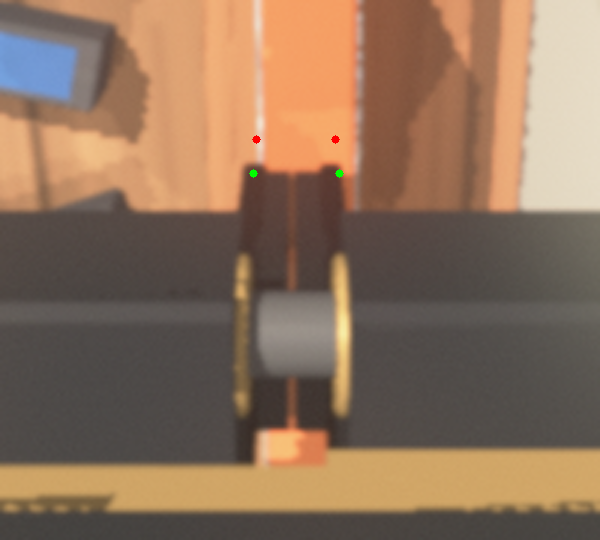

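The fingers closed fully above the panel. The real fingertips sit about 33 mm higher than the stated TCP offset implies, and both the wrist and side/scene views agree. I'll treat the real grasp point as telemetry z + 33 mm and retry.

```bash
python3 -m creep '[{"translation":[0,1,-6],"roll":0,"gripper":45},{"translation":[0,2.5,-6],"roll":0,"gripper":45},{"translation":[0,2.5,-6],"roll":0,"gripper":45},{"translation":[0,2.5,-6],"roll":0,"gripper":45},{"translation":[0,2.5,-6],"roll":0,"gripper":45}]'|grep -E "pos|width"
python3 -m creep '[{"translation":[0,0,8],"roll":0,"gripper":45},{"translation":[0,0,16],"roll":0,"gripper":45},{"translation":[0,0,24],"roll":0,"gripper":45},{"translation":[0,0,32],"roll":0,"gripper":45},{"translation":[0,0,38],"roll":0,"gripper":45}]'|grep -E "pos|force|width"
python3 -m creep '[{"translation":[0,0,0],"roll":0,"gripper":10},{"translation":[0,0,0],"roll":0,"gripper":10},{"translation":[0,0,0],"roll":0,"gripper":10},{"translation":[0,0,0],"roll":0,"gripper":10},{"translation":[0,0,0],"roll":0,"gripper":10}]' 30
python3 -m creep '[{"translation":[0,0,0],"roll":0,"gripper":10},{"translation":[0,0,0],"roll":0,"gripper":10}]' 30
```

```text
position: [0.6245, 0.0335, 0.1213]
grip_width: 0.0262
position: [0.6237, 0.0336, 0.0815]
ft_force: [-0.6, -0.3, -0.8]
grip_width: 0.0451
grip_force: 0.0
time: 9.18
position: [0.6249, 0.0335, 0.0838]
tool_rot: [0.723, 0.69, 0.0, 0.0]
ft_force: [-0.5, 0.6, 1.7]
grip_width: 0.0193
grip_force: 0.0
time: 9.35
position: [0.6249, 0.0335, 0.0838]
tool_rot: [0.723, 0.69, 0.0, 0.0]
ft_force: [-0.0, -0.6, 1.4]
grip_width: 0.0177
grip_force: 30.0
```

```bash
python3 -m creep '[{"translation":[0,0,-15],"roll":0,"gripper":10},{"translation":[0,0,-40],"roll":0,"gripper":10},{"translation":[0,0,-70],"roll":0,"gripper":10},{"translation":[0,0,-95],"roll":0,"gripper":10},{"translation":[0,0,-110],"roll":0,"gripper":10}]'|grep -E "pos|force|width"
python3 -m creep '[{"translation":[-20,-5,0],"roll":0,"gripper":10},{"translation":[-50,-12,0],"roll":-0.5,"gripper":10},{"translation":[-85,-20,0],"roll":-1,"gripper":10},{"translation":[-120,-28,0],"roll":-1.2,"gripper":10},{"translation":[-155,-36,0],"roll":-1.2,"gripper":10}]'|grep -E "pos|width"
python3 -m creep '[{"translation":[-35,-8,0],"roll":0,"gripper":10},{"translation":[-70,-16,0],"roll":0,"gripper":10},{"translation":[-105,-24,0],"roll":0,"gripper":10},{"translation":[-140,-31,0],"roll":0,"gripper":10},{"translation":[-165,-37,0],"roll":0,"gripper":10}]'|grep -E "pos|width"
python3 -m creep '[{"translation":[-8,-1,0],"roll":0,"gripper":10},{"translation":[-12,-2,0],"roll":0,"gripper":10},{"translation":[-12,-2,0],"roll":0,"gripper":10},{"translation":[-12,-2,0],"roll":0,"gripper":10},{"translation":[-12,-2,0],"roll":0,"gripper":10}]'
python3 - <<'E'
from h import *
st();go(.6249-.0918,.0335-.3287,.19,88.4)
c=cam("side")[3][200:410,200:420]; w=cam("wrist")[3][:260,160:480]
cv2.imwrite("pics/g.png",np.hstack([cv2.resize(c,(440,420)),cv2.resize(w,(352,286))[:,:].copy() if 0 else cv2.copyMakeBorder(cv2.resize(w,(352,286)),0,134,0,0,cv2.BORDER_CONSTANT)]))
E
```

```text
position: [0.6255, 0.0335, 0.196]
ft_force: [0.2, 0.8, -2.6]
grip_width: 0.0177
grip_force: 30.0
position: [0.5802, -0.1205, 0.1929]
grip_width: 0.0176
position: [0.5389, -0.2866, 0.1929]
grip_width: 0.0178
time: 11.02
position: [0.5379, -0.2937, 0.193]
tool_rot: [0.716, 0.699, 0.0, -0.001]
ft_force: [0.7, -0.5, -2.6]
grip_width: 0.018
grip_force: 30.0
t 11.02 pos [ 0.5379 -0.2937  0.193 ] rpy [0.024 1.    0.001] F [ 0.7 -0.5 -2.6] w 0.018 g 30.0 q [-0.68  0.52  1.47  0.    1.15 -0.66]
go [-1.6 -4.7  3. ] roll 0.2
```

View pics/g.png

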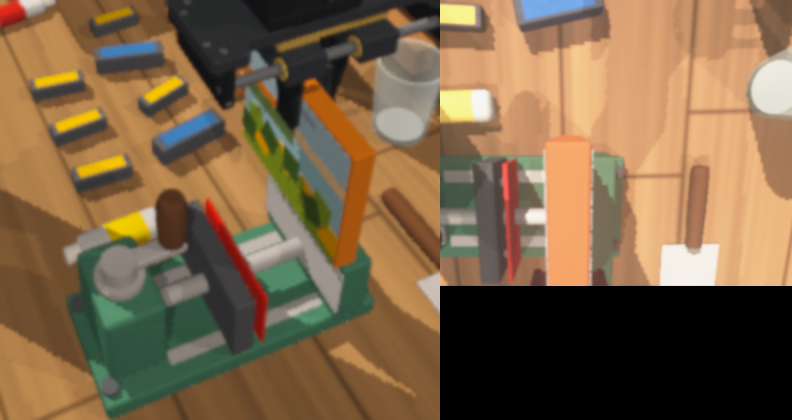

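The left half shows the painting held upright between the jaws, above the bed, near (310,170). The right half shows it from above, beside the fixed jaw. I correct x by about −5 mm, then lower.

```bash
python3 -m creep '[{"translation":[-1.6,-4.7,0],"roll":0.2,"gripper":10},{"translation":[-1.6,-4.7,0],"roll":0.2,"gripper":10},{"translation":[-1.6,-4.7,0],"roll":0.2,"gripper":10},{"translation":[-1.6,-4.7,10],"roll":0.2,"gripper":10},{"translation":[-1.6,-4.7,20],"roll":0.2,"gripper":10}]'|grep -E "pos|force|width"
python3 -m creep '[{"translation":[0,0,10],"roll":0,"gripper":10},{"translation":[0,0,20],"roll":0,"gripper":10},{"translation":[0,0,30],"roll":0,"gripper":10},{"translation":[0,0,30],"roll":0,"gripper":10},{"translation":[0,0,30],"roll":0,"gripper":10}]'
python3 - <<'E'
from h import *
st();go(.5331,-.2952,.0935,88.4)
w=cam("wrist"); H,S,V=cv2.split(cv2.cvtColor(w[3],cv2.COLOR_BGR2HSV))
cv2.imwrite("pics/g2.png",cv2.resize(w[3][60:330,160:480],None,fx=2,fy=2,interpolation=cv2.INTER_CUBIC))
E
```

```text
position: [0.5335, -0.2974, 0.1732]
ft_force: [0.5, 0.4, -2.2]
grip_width: 0.0174
grip_force: 30.0
time: 11.95
position: [0.5324, -0.2966, 0.1419]
tool_rot: [0.717, 0.697, -0.0, -0.001]
ft_force: [1.5, -0.1, -2.7]
grip_width: 0.0177
grip_force: 30.0
t 11.95 pos [ 0.5324 -0.2966  0.1419] rpy [0.029 1.    0.002] F [ 1.5 -0.1 -2.7] w 0.0177 g 30.0 q [-0.69  0.58  1.53 -0.    1.03 -0.66]
go [ 1.3  0.8 48.4] roll -0.1
```

View pics/g2.png

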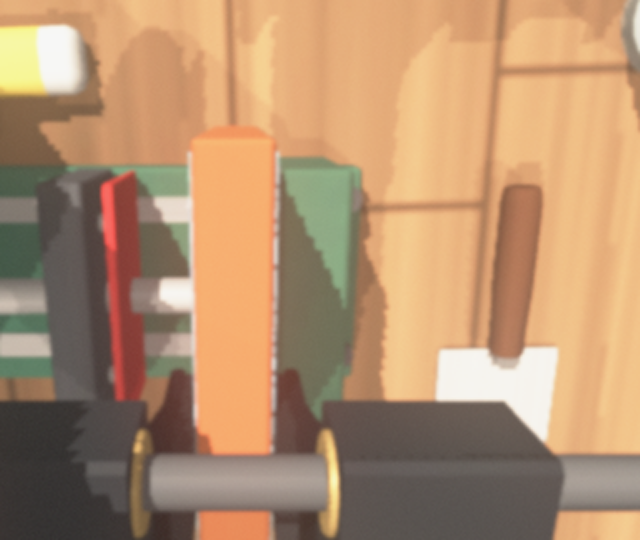

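The painting stands parallel to the jaws, clear of the pad (x≈120) and the fixed jaw (x≥280). I lower it on.

```bash
python3 -m creep '[{"translation":[1,0.5,10],"roll":0,"gripper":10},{"translation":[1,0.5,20],"roll":0,"gripper":10},{"translation":[1,0.5,30],"roll":0,"gripper":10},{"translation":[1,0.5,38],"roll":0,"gripper":10},{"translation":[1,0.5,44],"roll":0,"gripper":10}]'|grep -E "pos|force|width"
python3 -m creep '[{"translation":[0,0,1.5],"roll":0,"gripper":10},{"translation":[0,0,2.5],"roll":0,"gripper":10},{"translation":[0,0,3.5],"roll":0,"gripper":10},{"translation":[0,0,3.5],"roll":0,"gripper":10}]'|grep -E "pos|force|width"
python3 -m creep '[{"translation":[0,0,0.5],"roll":0,"gripper":10},{"translation":[0,0,1],"roll":0,"gripper":10},{"translation":[0,0,1.5],"roll":0,"gripper":10},{"translation":[0,0,1.5],"roll":0,"gripper":10}]'|grep -E "pos|force|width"
```

```text
position: [0.5329, -0.2955, 0.0976]
ft_force: [0.2, -0.4, -1.2]
grip_width: 0.0174
grip_force: 30.0
position: [0.5338, -0.2962, 0.0959]
ft_force: [0.4, -0.4, -1.6]
grip_width: 0.0178
grip_force: 30.0
position: [0.5336, -0.2961, 0.0944]
ft_force: [-0.3, 0.3, -2.5]
grip_width: 0.0181
grip_force: 30.0
```

```bash
python3 -m creep '[{"translation":[0,0,0.7],"roll":0,"gripper":10},{"translation":[0,0,1.4],"roll":0,"gripper":10},{"translation":[0,0,1.4],"roll":0,"gripper":10}]'|grep -E "pos|force|width"
python3 -m creep '[{"translation":[0,0,0.7],"roll":0,"gripper":10},{"translation":[0,0,1.4],"roll":0,"gripper":10},{"translation":[0,0,1.4],"roll":0,"gripper":10}]'|grep -E "pos|force|width"
```

```text
position: [0.5334, -0.296, 0.0927]
ft_force: [-0.2, -0.3, -1.8]
grip_width: 0.0177
grip_force: 30.0
position: [0.5336, -0.2961, 0.0917]
ft_force: [-0.1, 0.1, 0.7]
grip_width: 0.018
grip_force: 30.0
```

```bash
python3 -m creep '[{"translation":[0,0,0],"roll":0,"gripper":40},{"translation":[0,0,0],"roll":0,"gripper":40},{"translation":[0,0,0],"roll":0,"gripper":40},{"translation":[0,0,0],"roll":0,"gripper":40},{"translation":[0,0,-10],"roll":0,"gripper":40}]'|grep -E "pos|force|width"
python3 -m creep '[{"translation":[0,0,-30],"roll":0,"gripper":40},{"translation":[0,0,-60],"roll":0,"gripper":40},{"translation":[0,0,-95],"roll":0,"gripper":40},{"translation":[-20,-35,-130],"roll":0,"gripper":50},{"translation":[-45,-70,-160],"roll":0,"gripper":50}]'|grep -E "pos|force|width"
python3 -m creep '[{"translation":[-20,-20,0],"roll":0,"gripper":50},{"translation":[-40,-20,0],"roll":0,"gripper":50},{"translation":[-40,-20,0],"roll":0,"gripper":50},{"translation":[-40,-20,0],"roll":0,"gripper":50}]'|grep -E "pos|force|width"
python3 - <<'E'
from h import *
st()
for n in("wrist","side","scene"):
    c=cam(n); cv2.imwrite(f"pics/k_{n}.png",c[3])
    np.savez(f"k_{n}.npz",K=c[0],r=c[1],t=c[2])
    print(n,[(np.round(d["bbox"],1).tolist(),round(d["p"],2)) for d in viewer.recognise(n,"knob_grip")])
w=cv2.imread("pics/k_wrist.png")
cv2.imwrite("pics/k.png",cv2.resize(w[30:290,130:430],None,fx=2,fy=2,interpolation=cv2.INTER_CUBIC))
E
```

```text
position: [0.5323, -0.2952, 0.1]
ft_force: [0.2, -0.2, -0.5]
grip_width: 0.0378
grip_force: 0.0
position: [0.4784, -0.3287, 0.2513]
ft_force: [0.2, -0.9, -0.3]
grip_width: 0.0463
grip_force: 0.0
position: [0.456, -0.3693, 0.249]
ft_force: [-0.1, 0.2, -0.3]
grip_width: 0.0499
grip_force: 0.0
t 14.75 pos [ 0.456  -0.3693  0.249 ] rpy [ 0.031  1.    -0.   ] F [-0.1  0.2 -0.3] w 0.0499 g 0.0 q [-0.87  0.43  1.48  0.    1.24 -0.84]
wrist [([225.3, 106.1, 30.7, 29.8], 0.79)]
side [([279.6, 293.8, 15.8, 29.0], 0.73)]
scene [([124.7, 198.3, 12.8, 22.0], 0.56)]
```

View pics/k.png

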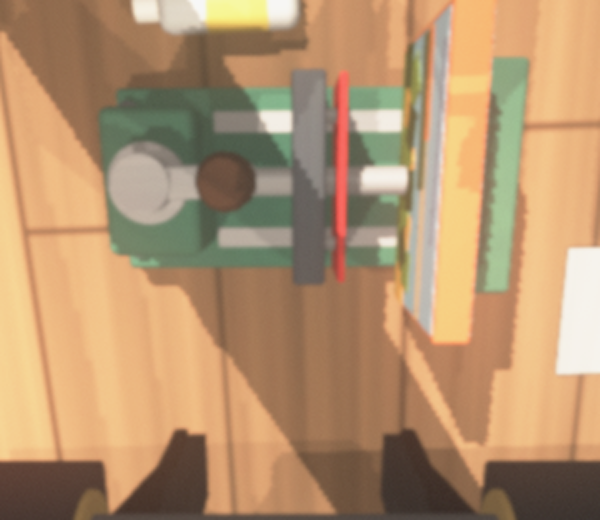

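The painting stands upright, parallel to the jaws, at right. The knob is at crop (225,181) and the crank cap at (144,182).

Run:
```python
from h import *
d=np.load("k_wrist.npz"); c=(d["K"],d["r"],d["t"])
k=ray(c,(240.6,121),.17); k2=ray(c,(242.5,120.5),.17); print("knob",k.round(4),k2.round(4)); print("cap",ray(c,(199.5,120.7),.13).round(4),ray(c,(202,121),.115).round(4))
# pad, fixed jaw
f=lambda p:(130+p[0]/2,30+p[1]/2)
for p in[(347,75),(342,280)]: print("pad",ray(c,f(p),.088).round(4))
for p in[(528,60),(507,292)]: print("fj back",ray(c,f(p),.09).round(4))
for p in[(494,-5),(470,340),(452,0),(433,340)]: print("paint",ray(c,f(p),.14).round(4))
s=np.load("k_side.npz"); cs=(s["K"],s["r"],s["t"])
print("side knob top centre", ray(cs,(287.5,297),.17).round(4), proj(cs,[k2[0],k2[1],.145]))
go(k2[0],k2[1],.16,88.4)
```

```text
knob [ 0.4281 -0.2927  0.17  ] [ 0.4297 -0.2924  0.17  ]
cap [ 0.3856 -0.2917  0.13  ] [ 0.3845 -0.2921  0.115 ]
pad [ 0.4857 -0.2439  0.088 ]
pad [ 0.4822 -0.3476  0.088 ]
fj back [ 0.5756 -0.2401  0.09  ]
fj back [ 0.573  -0.3568  0.09  ]
paint [ 0.5422 -0.2225  0.14  ]
paint [ 0.5398 -0.3698  0.14  ]
paint [ 0.525  -0.2238  0.14  ]
paint [ 0.5219 -0.3693  0.14  ]
side knob top centre [ 0.4335 -0.2912  0.17  ] [[285.6434215  309.18283082]]
go [ 74.2 -29.   88.1] roll 0.0
```

```bash
python3 -m creep '[{"translation":[30,-12,0],"roll":0,"gripper":50},{"translation":[60,-24,0],"roll":0,"gripper":50},{"translation":[74,-29,10],"roll":0,"gripper":50},{"translation":[74,-29,40],"roll":0,"gripper":50},{"translation":[74,-29,65],"roll":0,"gripper":50}]'|grep -E "pos|force|width"
python3 -m creep '[{"translation":[0,0,0],"roll":0,"gripper":50},{"translation":[0,0,0],"roll":0,"gripper":50},{"translation":[0,0,0],"roll":0,"gripper":50}]'|grep -E "pos|force|width"
python3 -c "
from h import *
go(.4295,-.2925,.115,88.4)"
```

```text
position: [0.4299, -0.2923, 0.1834]
ft_force: [-0.4, 1.1, -0.0]
grip_width: 0.05
grip_force: 0.0
position: [0.4303, -0.2943, 0.1842]
ft_force: [-0.2, 0.6, 0.4]
grip_width: 0.0499
grip_force: 0.0
go [ 1.8 -1.  69.2] roll -0.1
```

```bash
python3 -m creep '[{"translation":[1.5,-1,15],"roll":0,"gripper":50},{"translation":[1.5,-1,30],"roll":0,"gripper":50},{"translation":[1.5,-1,45],"roll":0,"gripper":50},{"translation":[1.5,-1,60],"roll":0,"gripper":50},{"translation":[1.5,-1,69],"roll":0,"gripper":50}]'|grep -E "pos|force|width"
python3 -m creep '[{"translation":[0,0,0],"roll":0,"gripper":15},{"translation":[0,0,0],"roll":0,"gripper":15},{"translation":[0,0,0],"roll":0,"gripper":15},{"translation":[0,0,0],"roll":0,"gripper":15},{"translation":[0,0,0],"roll":0,"gripper":15}]' 20 |grep -E "pos|force|width"
```

```text
position: [0.4293, -0.293, 0.1146]
ft_force: [-0.4, -0.6, -0.4]
grip_width: 0.0501
grip_force: 0.0
position: [0.4291, -0.2927, 0.1152]
ft_force: [1.4, -0.3, 1.2]
grip_width: 0.0246
grip_force: 1.9
```

```bash
python3 -m creep '[{"translation":[-13.9,-2.2,0],"roll":0,"gripper":15},{"translation":[-26.5,-8.6,0],"roll":0,"gripper":15},{"translation":[-36.4,-18.5,0],"roll":0,"gripper":15},{"translation":[-42.8,-31.1,0],"roll":0,"gripper":15},{"translation":[-45,-45,0],"roll":0,"gripper":15}]' 20 |grep -E "pos|force|width"
python3 -m creep '[{"translation":[0,0,0],"roll":0,"gripper":15},{"translation":[0,0,0],"roll":0,"gripper":15},{"translation":[0,0,0],"roll":0,"gripper":15}]' |grep -E "pos|force|width"
```

```text
position: [0.3836, -0.338, 0.1151]
ft_force: [3.5, 1.0, 1.4]
grip_width: 0.0237
grip_force: 20.0
position: [0.3823, -0.3378, 0.1151]
ft_force: [-2.2, -5.1, 4.3]
grip_width: 0.0238
grip_force: 20.0
```

```bash
python3 -m creep '[{"translation":[2.2,-13.9,0],"roll":0,"gripper":15},{"translation":[8.6,-26.5,0],"roll":0,"gripper":15},{"translation":[18.5,-36.4,0],"roll":0,"gripper":15},{"translation":[31.1,-42.8,0],"roll":0,"gripper":15},{"translation":[45,-45,0],"roll":0,"gripper":15}]' |grep -E "pos|ft_force|width"
python3 -m creep '[{"translation":[13.9,2.2,0],"roll":0,"gripper":15},{"translation":[26.5,8.6,0],"roll":0,"gripper":15},{"translation":[36.4,18.5,0],"roll":0,"gripper":15},{"translation":[42.8,31.1,0],"roll":0,"gripper":15},{"translation":[45,45,0],"roll":0,"gripper":15}]' |grep -E "pos|ft_force|width"
python3 -m creep '[{"translation":[-2.2,13.9,0],"roll":0,"gripper":15},{"translation":[-8.6,26.5,0],"roll":0,"gripper":15},{"translation":[-18.5,36.4,0],"roll":0,"gripper":15},{"translation":[-31.1,42.8,0],"roll":0,"gripper":15},{"translation":[-45,45,0],"roll":0,"gripper":15}]' |grep -E "pos|ft_force|width"
python3 - <<'E'
from h import *
st()
c=cam("side"); cv2.imwrite("pics/t1.png",cv2.resize(c[3][230:410,220:400],None,fx=3,fy=3))
for d in viewer.recognise("side","jaw")[:1]+viewer.recognise("side","knob_grip")[:1]: print(d)
E
```

```text
position: [0.3392, -0.2909, 0.115]
ft_force: [5.0, -2.4, 2.0]
grip_width: 0.0236
position: [0.3867, -0.2475, 0.115]
ft_force: [-3.9, -12.7, 0.6]
grip_width: 0.024
position: [0.4293, -0.29, 0.1149]
ft_force: [0.3, 3.0, 8.8]
grip_width: 0.024
t 18.47 pos [ 0.4293 -0.29    0.1149] rpy [0.028 1.    0.003] F [0.3 3.  8.8] w 0.024 g 20.0 q [-0.81  0.52  1.78  0.    0.85 -0.78]
{'bbox': [303.4, 294.7, 47.1, 78.5], 'p': 0.71}
{'bbox': [279.2, 295.1, 13.3, 28.2], 'p': 0.68}
```

View pics/t1.png

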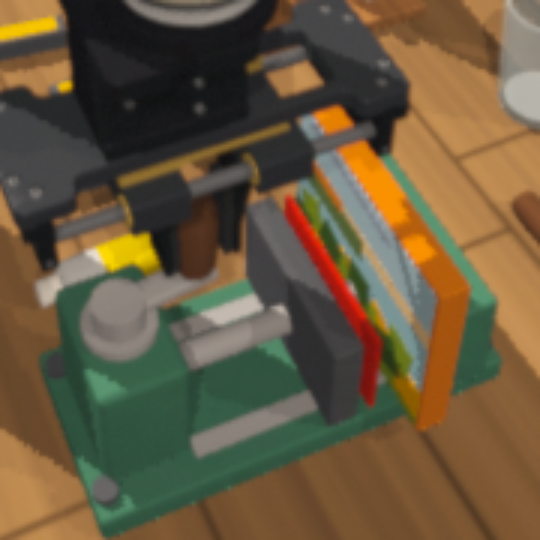

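The side view shows the jaw advanced toward the still-upright painting, with the knob held at (200,230). I turn another revolution.

```bash
python3 -m creep '[{"translation":[-13.9,-2.2,0],"roll":0,"gripper":15},{"translation":[-26.5,-8.6,0],"roll":0,"gripper":15},{"translation":[-36.4,-18.5,0],"roll":0,"gripper":15},{"translation":[-42.8,-31.1,0],"roll":0,"gripper":15},{"translation":[-45,-45,0],"roll":0,"gripper":15}]' 20 |grep -E "pos|ft_force|width"
python3 -m creep '[{"translation":[2.2,-13.9,0],"roll":0,"gripper":15},{"translation":[8.6,-26.5,0],"roll":0,"gripper":15},{"translation":[18.5,-36.4,0],"roll":0,"gripper":15},{"translation":[31.1,-42.8,0],"roll":0,"gripper":15},{"translation":[45,-45,0],"roll":0,"gripper":15}]' |grep -E "pos|ft_force|width"
python3 -m creep '[{"translation":[13.9,2.2,0],"roll":0,"gripper":15},{"translation":[26.5,8.6,0],"roll":0,"gripper":15},{"translation":[36.4,18.5,0],"roll":0,"gripper":15},{"translation":[42.8,31.1,0],"roll":0,"gripper":15},{"translation":[45,45,0],"roll":0,"gripper":15}]' |grep -E "pos|ft_force|width"
python3 - <<'E'
from h import *
st()
c=cam("side"); cv2.imwrite("pics/t2.png",cv2.resize(c[3][230:410,220:400],None,fx=3,fy=3))
for d in viewer.recognise("side","jaw")[:1]+viewer.recognise("side","knob_grip")[:1]: print(d)
E
```

```text
position: [0.3848, -0.3379, 0.1151]
ft_force: [4.4, -1.5, 4.1]
grip_width: 0.0239
position: [0.3392, -0.2902, 0.115]
ft_force: [7.1, -2.6, 3.6]
grip_width: 0.0238
position: [0.3861, -0.2474, 0.1149]
ft_force: [-3.6, -12.9, 1.7]
grip_width: 0.0234
t 19.87 pos [ 0.3861 -0.2474  0.1149] rpy [ 0.026  1.    -0.006] F [ -3.6 -12.9   1.7] w 0.0234 g 20.0 q [-0.81  0.45  1.93 -0.    0.75 -0.78]
{'bbox': [311.1, 291.0, 49.0, 76.8], 'p': 0.79}
{'bbox': [244.2, 285.1, 14.1, 28.6], 'p': 0.79}
```

```bash
python3 -m creep '[{"translation":[-1,7,0],"roll":0,"gripper":15},{"translation":[-2.2,13.9,0],"roll":0,"gripper":15},{"translation":[-8.6,26.5,0],"roll":0,"gripper":15},{"translation":[-13.3,31.8,0],"roll":0,"gripper":15},{"translation":[-13.3,31.8,0],"roll":0,"gripper":15}]' |grep -E "pos|ft_force|width"
python3 -m creep '[{"translation":[-5.2,4.6,0],"roll":0,"gripper":15},{"translation":[-11,8.3,0],"roll":0,"gripper":15},{"translation":[-17.8,11,0],"roll":0,"gripper":15},{"translation":[-24,12.6,0],"roll":0,"gripper":15},{"translation":[-31.8,13.2,0],"roll":0,"gripper":15}]' |grep -E "pos|ft_force|width"
python3 - <<'E'
from h import *
st()
c=cam("side"); cv2.imwrite("pics/t3.png",cv2.resize(c[3][230:410,220:400],None,fx=3,fy=3))
for d in viewer.recognise("side","jaw")[:1]+viewer.recognise("side","knob_grip")[:1]: print(d)
E
```

```text
position: [0.4165, -0.261, 0.1149]
ft_force: [-3.4, -4.6, 8.4]
grip_width: 0.024
position: [0.4291, -0.2894, 0.1149]
ft_force: [2.9, 3.4, 8.8]
grip_width: 0.0238
t 20.85 pos [ 0.4291 -0.2894  0.1149] rpy [0.029 1.    0.004] F [2.9 3.4 8.8] w 0.0238 g 20.0 q [-0.81  0.52  1.78  0.    0.84 -0.78]
{'bbox': [316.6, 286.9, 44.6, 81.1], 'p': 0.94}
{'bbox': [280.3, 295.4, 12.2, 26.3], 'p': 0.89}
```

View pics/t3.png

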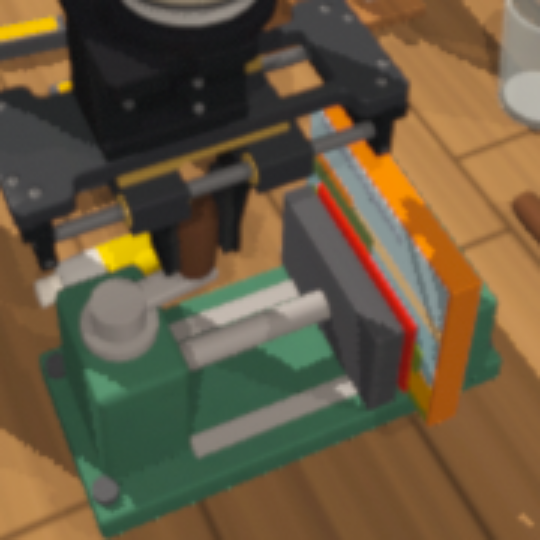

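The side view shows the red pad at (370,290), about against the painting, which is upright. That used up my picture allowance, so from here I rely on measurements. I continue in small steps, watching the force.

```bash
python3 -m creep '[{"translation":[-5.9,-0.4,0],"roll":0,"gripper":15},{"translation":[-11.6,-1.5,0],"roll":0,"gripper":15},{"translation":[-17.2,-3.4,0],"roll":0,"gripper":15},{"translation":[-17.2,-3.4,0],"roll":0,"gripper":15}]' 20|grep -E "pos|ft_force|width"
python3 -m creep '[{"translation":[-5.3,-2.6,0],"roll":0,"gripper":15},{"translation":[-10.2,-6,0],"roll":0,"gripper":15},{"translation":[-14.6,-9.8,0],"roll":0,"gripper":15},{"translation":[-14.6,-9.8,0],"roll":0,"gripper":15}]' 20|grep -E "pos|ft_force|width"
python3 - <<'E'
from h import *
st()
for nm in("t1","t2","t3",None):
    if nm: im=cv2.imread(f"pics/{nm}.png"); im=cv2.resize(im,(180,180),interpolation=cv2.INTER_AREA)
    else: im=cam("side")[3][230:410,220:400]; cv2.imwrite("pics/t4.png",im)
    H,S,V=cv2.split(cv2.cvtColor(im,cv2.COLOR_BGR2HSV)); m=((H<5)|(H>174))&(S>150)&(V>90)
    n,l,s,ce=cv2.connectedComponentsWithStats(m.astype(np.uint8)); i=1+s[1:,4].argmax(); print(nm,s[i],ce[i].round(1))
E
```

```text
position: [0.4263, -0.3088, 0.115]
ft_force: [3.1, -0.2, 6.0]
grip_width: 0.0239
position: [0.4166, -0.3241, 0.1151]
ft_force: [4.1, -1.4, 5.3]
grip_width: 0.0239
t 21.67 pos [ 0.4166 -0.3241  0.1151] rpy [ 0.03   1.    -0.002] F [ 4.1 -1.4  5.3] w 0.0239 g 20.0 q [-0.87  0.52  1.76  0.    0.85 -0.85]
t1 [ 95  66  32  69 371] [113.3 100.2]
t2 [104  62  33  69 331] [122.6  95.1]
t3 [106  62  33  68 249] [124.9  94.1]
None [113  71  26  59 116] [128.   97.6]
```

The red pad's visible area has shrunk from about 350 to 249 to 116 px, at 133 px per 3 mm of travel. That puts the pad about 5 mm in, which is a firm grip, so I release the knob and look at the bars and the tray.

```bash
python3 -m creep '[{"translation":[0,0,0],"roll":0,"gripper":50},{"translation":[0,0,0],"roll":0,"gripper":50},{"translation":[0,0,0],"roll":0,"gripper":50},{"translation":[0,0,-20],"roll":0,"gripper":50},{"translation":[0,0,-45],"roll":0,"gripper":50}]'|grep -E "pos|force|width"
python3 -m creep '[{"translation":[0,0,-40],"roll":0,"gripper":50},{"translation":[10,5,-80],"roll":0,"gripper":50},{"translation":[30,15,-115],"roll":0,"gripper":50},{"translation":[60,25,-140],"roll":0,"gripper":50},{"translation":[95,35,-160],"roll":0,"gripper":50}]'|grep -E "pos|force|width"
python3 -m creep '[{"translation":[35,10,-10],"roll":0,"gripper":50},{"translation":[70,20,-20],"roll":0,"gripper":50},{"translation":[105,30,-30],"roll":0,"gripper":50},{"translation":[140,35,-40],"roll":0,"gripper":50},{"translation":[140,35,-40],"roll":0,"gripper":50}]'|grep -E "pos|force|width"
cat > bars.py <<'E'
from h import *
def bars(c):
    H,S,V=cv2.split(cv2.cvtColor(c[3],cv2.COLOR_BGR2HSV)); out=[]
    for col,m,z in(("blue",(H>100)&(H<120)&(S>80)&(V>80),.024),("yel",(H>14)&(H<32)&(S>120)&(V>80),.019)):
        m[245:]=0
        n,l,s,_=cv2.connectedComponentsWithStats(m.astype(np.uint8))
        for i in range(1,n):
            if 60<s[i,4]<4000:
                ys,xs=np.nonzero(l==i); P=np.array([ray(c,p,z)[:2] for p in zip(xs,ys)],np.float32)
                ct=P.mean(0); w,v=np.linalg.eigh(np.cov((P-ct).T)); a=np.degrees(np.arctan2(v[1,1],v[0,1])); a=(a+90)%180-90
                L=np.sqrt(12*np.abs(w))
                if .40<ct[0]<.57 and .035<L[1]<.09 and L[0]<.03: print(col,s[i].tolist(),ct.round(4),"ang",round(a,1),"len",L.round(3))
E
python3 - <<'E'
from bars import *
st(); c=cam("wrist"); cv2.imwrite("pics/b0.png",c[3]); bars(c)
go(.5,.12,.4,88.4)
E
```

```text
position: [0.4117, -0.3203, 0.1568]
ft_force: [-0.7, -0.2, -0.2]
grip_width: 0.0471
grip_force: 0.0
position: [0.4519, -0.2293, 0.3209]
ft_force: [1.3, -0.3, 0.0]
grip_width: 0.05
grip_force: 0.0
position: [0.4909, -0.0846, 0.3601]
ft_force: [0.1, 0.1, -0.4]
grip_width: 0.0501
grip_force: 0.0
t 22.97 pos [ 0.4909 -0.0846  0.3601] rpy [0.023 1.    0.004] F [ 0.1  0.1 -0.4] w 0.0501 g 0.0 q [-0.4   0.19  1.51  0.    1.44 -0.38]
blue [276, 78, 41, 20, 455] [0.5221 0.038 ] ang -15.1 len [0.016 0.063]
blue [284, 172, 37, 15, 331] [ 0.5314 -0.1066] ang 9.7 len [0.015 0.062]
yel [286, 29, 33, 13, 362] [0.5321 0.1117] ang 2.3 len [0.015 0.048]
yel [223, 88, 32, 14, 332] [0.4308 0.0305] ang -8.3 len [0.016 0.049]
yel [288, 128, 31, 18, 299] [ 0.5331 -0.0364] ang 17.2 len [0.016 0.049]
yel [242, 136, 30, 11, 298] [ 0.4569 -0.042 ] ang 2.0 len [0.016 0.049]
yel [229, 179, 29, 11, 272] [ 0.4304 -0.1128] ang -3.9 len [0.016 0.049]
go [207.6   4.6 -40.6] roll 0.2
```

```bash
python3 -m creep '[{"translation":[40,0,-8],"roll":0,"gripper":50},{"translation":[80,0,-16],"roll":0,"gripper":50},{"translation":[120,0,-24],"roll":0,"gripper":50},{"translation":[160,0,-32],"roll":0,"gripper":50},{"translation":[200,4,-40],"roll":0,"gripper":50}]'>/dev/null
python3 -m creep '[{"translation":[0,0,0],"roll":0,"gripper":50},{"translation":[0,0,0],"roll":0,"gripper":50},{"translation":[0,0,0],"roll":0,"gripper":50}]'>/dev/null
python3 - <<'E'
from h import *
st(); c=cam("wrist"); cv2.imwrite("pics/tr.png",c[3]); np.savez("tr.npz",K=c[0],r=c[1],t=c[2])
print([(np.round(d["bbox"],1).tolist(),round(d["p"],2)) for d in viewer.recognise("wrist","tray")])
H,S,V=cv2.split(cv2.cvtColor(c[3],cv2.COLOR_BGR2HSV))
m=((S<60)&(V>110)).astype(np.uint8); m=cv2.morphologyEx(m,cv2.MORPH_CLOSE,np.ones((7,7)))
n,l,s,ce=cv2.connectedComponentsWithStats(m)
for i in np.argsort(-s[1:,4])[:4]+1:
    print(s[i],ce[i].round(1)); ys,xs=np.nonzero(l==i)
    for z in(.144,.13):
        P=np.array([ray(c,p,z)[:2] for p in zip(xs,ys)],np.float32); print("  ",z,np.round(cv2.boxPoints(cv2.minAreaRect(P)),3).tolist(),cv2.minAreaRect(P))
E
```

```text
t 23.68 pos [0.5003 0.1079 0.3978] rpy [ 0.03   1.    -0.001] F [ 0.4 -0.7 -0.5] w 0.0504 g 0.0 q [-0.01  0.19  1.41 -0.    1.54  0.02]
[([213.3, 0.0, 158.8, 111.9], 0.82), ([225.8, 196.8, 31.7, 13.4], 0.61), ([379.5, 162.7, 41.0, 97.6], 0.59)]
[  212     0   187   126 18103] [296.9  52.4]
   0.144 [[0.42100000381469727, 0.17800000309944153], [0.6470000147819519, 0.17100000381469727], [0.6510000228881836, 0.31700000166893005], [0.42500001192092896, 0.3240000009536743]] ((0.5361034870147705, 0.24739941954612732), (0.14595668017864227, 0.22596414387226105), 88.21034240722656)
   0.13 [[0.4180000126361847, 0.17800000309944153], [0.6510000228881836, 0.17000000178813934], [0.656000018119812, 0.32100000977516174], [0.4230000078678131, 0.328000009059906]] ((0.5371972918510437, 0.24932929873466492), (0.15065759420394897, 0.23324187099933624), 88.21034240722656)
[ 382  161   41  100 2920] [400.5 209.2]
   0.144 [[0.6480000019073486, 0.12300000339746475], [0.6539999842643738, -0.03200000151991844], [0.7080000042915344, -0.028999999165534973], [0.7009999752044678, 0.125]] ((0.6778070330619812, 
[... 921 characters left out ...]
7781372), (0.08648901432752609, 0.11838818341493607), 13.032078742980957)
[ 178  295  204   10 1692] [278.1 299.8]
   0.144 [[0.3330000042915344, -0.09700000286102295], [0.6579999923706055, -0.10599999874830246], [0.6589999794960022, -0.09000000357627869], [0.33399999141693115, -0.08100000023841858]] ((0.49592888355255127, -0.09352077543735504), (0.016484178602695465, 0.3253660202026367), 88.43754577636719)
   0.13 [[0.328000009059906, -0.10599999874830246], [0.6629999876022339, -0.11599999666213989], [0.6639999747276306, -0.0989999994635582], [0.328000009059906, -0.08900000154972076]] ((0.4957285523414612, -0.10257109999656677), (0.01701509580016136, 0.33584529161453247), 88.43754577636719)
```

```bash
python3 -m creep '[{"translation":[35,0,0],"roll":0,"gripper":50},{"translation":[70,0,0],"roll":0,"gripper":50},{"translation":[100,20,0],"roll":0,"gripper":50},{"translation":[120,20,0],"roll":0,"gripper":50},{"translation":[120,20,0],"roll":0,"gripper":50}]'>/dev/null
python3 -m creep '[{"translation":[0,0,0],"roll":0,"gripper":50},{"translation":[0,0,0],"roll":0,"gripper":50},{"translation":[0,0,0],"roll":0,"gripper":50}]'>/dev/null
python3 - <<'E'
from h import *
st(); c=cam("wrist"); cv2.imwrite("pics/tr2.png",c[3]); np.savez("tr2.npz",K=c[0],r=c[1],t=c[2])
print([(np.round(d["bbox"],1).tolist(),round(d["p"],2)) for d in viewer.recognise("wrist","tray")])
H,S,V=cv2.split(cv2.cvtColor(c[3],cv2.COLOR_BGR2HSV))
m=((S<60)&(V>120)).astype(np.uint8); m=cv2.morphologyEx(m,cv2.MORPH_CLOSE,np.ones((5,5)))
n,l,s,ce=cv2.connectedComponentsWithStats(m); i=1+s[1:,4].argmax(); print(s[i])
x,y,w,h,_=s[i]
for v in range(y+8,y+h-2,14):
    xs=np.nonzero(l[v]==i)[0]; print("row",v,xs.min(),xs.max(), ray(c,(xs.min(),v),.144)[:2].round(4),ray(c,(xs.max(),v),.144)[:2].round(4))
for u in range(x+10,x+w-2,18):
    ys=np.nonzero(l[:,u]==i)[0]; print("col",u,ys.min(),ys.max(),ray(c,(u,ys.min()),.144)[:2].round(4),ray(c,(u,ys.max()),.144)[:2].round(4))
E
```

```text
t 24.45 pos [0.5246 0.2264 0.3991] rpy [ 0.032  0.999 -0.001] F [-0.8 -0.6  0.4] w 0.0502 g 0.0 q [ 0.21  0.29  1.28 -0.    1.57  0.24]
[([195.5, 34.0, 175.4, 167.1], 0.77), ([197.3, 34.6, 170.6, 164.9], 0.54)]
[  194    36   174   164 23048]
row 44 218 344 [0.4543 0.3949] [0.6128 0.3898]
row 58 196 344 [0.4248 0.3798] [0.6133 0.3737]
row 72 197 344 [0.4244 0.3634] [0.6138 0.3573]
row 86 199 344 [0.4252 0.3465] [0.6143 0.3405]
row 100 201 367 [0.426  0.3293] [0.6452 0.3222]
row 114 202 366 [0.4255 0.3116] [0.6448 0.3046]
row 128 204 366 [0.4264 0.2935] [0.6457 0.2864]
row 142 206 344 [0.4273 0.2748] [0.6165 0.2688]
row 156 207 344 [0.4268 0.2558] [0.6171 0.2497]
row 170 209 344 [0.4277 0.2362] [0.6177 0.2301]
row 184 201 344 [0.4144 0.2165] [0.6183 0.21  ]
col 204 45 194 [0.4365 0.3943] [0.4172 0.2017]
col 222 43 198 [0.4594 0.3959] [0.4426 0.195 ]
col 240 43 197 [0.482  0.3951] [0.4688 0.1956]
col 258 42 196 [0.5047 0.3955] [0.4948 0.1963]
col 276 41 195 [0.5274 0.3959] [0.5208 0.197 ]
col 294 40 195 [0.55   0.3963] [0.5468 0.1961]
col 312 39 194 [0.5725 0.3967] [0.5727 0.1968]
col 330 38 193 [0.5951 0.3971] [0.5986 0.1975]
col 348 102 136 [0.6202 0.3205] [0.6217 0.2767]
```

```bash
python3 -m creep '[{"translation":[-20,0,20],"roll":7,"gripper":50},{"translation":[-40,0,40],"roll":14,"gripper":50},{"translation":[-60,0,60],"roll":21,"gripper":50},{"translation":[-80,0,80],"roll":28,"gripper":50},{"translation":[-100,0,100],"roll":35,"gripper":50}]'>/dev/null
python3 -m creep '[{"translation":[-14,-8,10],"roll":7,"gripper":50},{"translation":[-28,-16,20],"roll":14,"gripper":50},{"translation":[-42,-24,30],"roll":21,"gripper":50},{"translation":[-56,-32,40],"roll":28,"gripper":50},{"translation":[-70,-40,50],"roll":35,"gripper":50}]'>/dev/null
python3 -m creep '[{"translation":[0,0,10],"roll":7,"gripper":50},{"translation":[0,0,20],"roll":14,"gripper":50},{"translation":[0,0,30],"roll":21,"gripper":50},{"translation":[0,0,40],"roll":28,"gripper":50},{"translation":[0,0,50],"roll":33,"gripper":50}]'>/dev/null
python3 -m creep '[{"translation":[0,0,0],"roll":0,"gripper":50},{"translation":[0,0,0],"roll":0,"gripper":50},{"translation":[0,0,0],"roll":0,"gripper":50}]'>/dev/null
python3 -c "
from bars import *
st();go(.5221,.038,.04,-15.1); bars(cam('wrist'))"
```

```text
t 26.05 pos [0.4482 0.0958 0.1999] rpy [ 0.968 -0.252  0.001] F [-0.   0.6 -0.8] w 0.05 g 0.0 q [-0.03  0.31  1.84 -0.    0.99  1.79]
go [ 85.9  37.3 160. ] roll 0.5
blue [428, 30, 31, 67, 1022] [ 0.5319 -0.1063] ang 9.6 len [0.016 0.064]
blue [302, 78, 17, 61, 925] [0.5236 0.0382] ang -15.1 len [0.017 0.063]
yel [359, 56, 31, 48, 694] [ 0.5341 -0.0356] ang 16.9 len [0.015 0.049]
yel [231, 95, 25, 46, 612] [0.5326 0.1121] ang 2.0 len [0.015 0.048]
yel [380, 126, 21, 45, 590] [ 0.4578 -0.0416] ang 2.3 len [0.016 0.049]
yel [448, 134, 15, 43, 575] [ 0.4315 -0.1122] ang -3.8 len [0.015 0.048]
yel [326, 165, 15, 42, 532] [0.4313 0.0308] ang -7.9 len [0.016 0.049]
```

```bash
python3 -m creep '[{"translation":[30,13,30],"roll":0.5,"gripper":50},{"translation":[60,26,60],"roll":0.5,"gripper":50},{"translation":[87,37,90],"roll":0.5,"gripper":50},{"translation":[87,37,125],"roll":0.5,"gripper":50},{"translation":[87,37,155],"roll":0.5,"gripper":50}]'|grep -E "pos|force"
python3 -m creep '[{"translation":[0,0,5],"roll":0,"gripper":50},{"translation":[0,0,5],"roll":0,"gripper":50},{"translation":[0,0,5],"roll":0,"gripper":50}]'>/dev/null
python3 -c "
from bars import *
st();go(.523,.038,-.012,-15.1)"
```

```text
position: [0.5258, 0.0364, 0.043]
ft_force: [-0.1, -0.2, 0.1]
grip_force: 0.0
t 26.77 pos [0.5233 0.0384 0.0403] rpy [ 0.965 -0.261  0.001] F [0.3 0.5 0.5] w 0.05 g 0.0 q [-0.14  0.65  1.81  0.    0.67  1.69]
go [-0.3  0.4 52.3] roll -0.0
```

```bash
python3 -m creep '[{"translation":[0,0,12],"roll":0,"gripper":50},{"translation":[0,0,24],"roll":0,"gripper":50},{"translation":[0,0,36],"roll":0,"gripper":50},{"translation":[0,0,46],"roll":0,"gripper":50},{"translation":[0,0,51],"roll":0,"gripper":50}]'|grep -E "pos|force"
python3 -m creep '[{"translation":[0,0,0],"roll":0,"gripper":10},{"translation":[0,0,0],"roll":0,"gripper":10},{"translation":[0,0,0],"roll":0,"gripper":10},{"translation":[0,0,0],"roll":0,"gripper":10},{"translation":[0,0,0],"roll":0,"gripper":10}]' 40|grep -E "pos|force|width"
python3 -m creep '[{"translation":[0,0,-20],"roll":0,"gripper":10},{"translation":[0,0,-50],"roll":0,"gripper":10},{"translation":[0,0,-85],"roll":0,"gripper":10},{"translation":[0,0,-120],"roll":0,"gripper":10},{"translation":[0,0,-155],"roll":0,"gripper":10}]' |grep -E "pos|force|width"
python3 -c "
from bars import *
st();go(.476,.342,.18,0)"
```

```text
position: [0.5237, 0.0384, -0.0106]
ft_force: [0.3, 0.0, -0.1]
grip_force: 0.0
position: [0.523, 0.0383, -0.0112]
ft_force: [0.2, 2.2, 2.0]
grip_width: 0.0248
grip_force: 1.4
position: [0.5213, 0.0384, 0.1441]
ft_force: [0.5, -0.5, -3.6]
grip_width: 0.0233
grip_force: 40.0
t 28.02 pos [0.5213 0.0384 0.1441] rpy [ 0.965 -0.262 -0.003] F [ 0.5 -0.5 -3.6] w 0.0233 g 40.0 q [-0.14  0.48  1.75 -0.    0.92  1.7 ]
go [-123.3 -281.1  -35.7] roll -15.2
```

```bash
python3 -m creep '[{"translation":[-5,-10,-25],"roll":-3,"gripper":10},{"translation":[-18,-45,-45],"roll":-6,"gripper":10},{"translation":[-33,-80,-50],"roll":-9,"gripper":10},{"translation":[-48,-115,-50],"roll":-12,"gripper":10},{"translation":[-64,-150,-50],"roll":-15.2,"gripper":10}]'|grep -E "pos|width"
python3 -c "
from bars import *
go(.476,.342,.18,0)"
```

```text
position: [0.4994, 0.2011, 0.1938]
grip_width: 0.0236
go [ -23.2 -141.    13.8] roll 0.1
```

```bash
python3 -m creep '[{"translation":[-6,-36,3],"roll":0,"gripper":10},{"translation":[-12,-72,6],"roll":0,"gripper":10},{"translation":[-18,-108,10],"roll":0,"gripper":10},{"translation":[-23,-130,10],"roll":0,"gripper":10},{"translation":[-23,-142,10],"roll":0,"gripper":10}]'|grep -E "pos|width"
python3 -m creep '[{"translation":[0,0,15],"roll":0,"gripper":10},{"translation":[0,0,30],"roll":0,"gripper":10},{"translation":[0,0,45],"roll":0,"gripper":10},{"translation":[0,0,50],"roll":0,"gripper":10},{"translation":[0,0,50],"roll":0,"gripper":10}]'|grep -E "pos|width|ft"
python3 -c "
from bars import *
go(.476,.342,.122,0)"
```

```text
position: [0.4741, 0.3443, 0.1821]
grip_width: 0.0237
position: [0.4757, 0.3404, 0.1314]
ft_force: [-0.4, -0.3, -4.3]
grip_width: 0.0235
go [ 0.4 -1.6  9.4] roll -0.0
```

```bash
python3 -m creep '[{"translation":[0,-1,5],"roll":0,"gripper":10},{"translation":[0,-1,10.5],"roll":0,"gripper":10},{"translation":[0,-1,11],"roll":0,"gripper":10},{"translation":[0,-1,11],"roll":0,"gripper":10}]'|grep -E "pos|width|ft"
python3 -m creep '[{"translation":[0,0,0],"roll":0,"gripper":42},{"translation":[0,0,0],"roll":0,"gripper":42},{"translation":[0,0,0],"roll":0,"gripper":42},{"translation":[0,0,0],"roll":0,"gripper":42},{"translation":[0,0,-10],"roll":0,"gripper":42}]'|grep -E "pos|width|ft"
python3 -m creep '[{"translation":[0,0,-25],"roll":0,"gripper":42},{"translation":[0,0,-60],"roll":0,"gripper":42},{"translation":[5,35,-75],"roll":-2,"gripper":45},{"translation":[10,70,-80],"roll":-4,"gripper":45},{"translation":[15,105,-80],"roll":-6,"gripper":50}]'|grep -E "pos|width|ft"
python3 -m creep '[{"translation":[5,36,0],"roll":-3.6,"gripper":50},{"translation":[10,72,0],"roll":-3.6,"gripper":50},{"translation":[15,108,0],"roll":-3.6,"gripper":50},{"translation":[20,140,0],"roll":-3.6,"gripper":50},{"translation":[20,140,0],"roll":-3.6,"gripper":50}]'|grep -E "pos|width|ft"
python3 -c "
from bars import *
st();bars(cam('wrist'));go(.5315,-.1065,.03,9.6)"
```

```text
position: [0.4771, 0.3426, 0.1223]
ft_force: [0.8, 0.1, -3.4]
grip_width: 0.0237
position: [0.476, 0.3423, 0.1314]
ft_force: [0.4, -0.1, -0.5]
grip_width: 0.0408
position: [0.4937, 0.2377, 0.2156]
ft_force: [1.6, -0.2, 0.2]
grip_width: 0.0468
position: [0.5293, 0.0953, 0.2135]
ft_force: [0.3, 0.3, -0.1]
grip_width: 0.0498
t 30.85 pos [0.5293 0.0953 0.2135] rpy [0.987 0.162 0.003] F [ 0.3  0.3 -0.1] w 0.0498 g 0.0 q [-0.03  0.4   1.64 -0.    1.1   1.38]
blue [427, 184, 20, 49, 652] [ 0.5317 -0.1057] ang 9.7 len [0.017 0.063]
yel [255, 159, 16, 40, 487] [0.5324 0.1125] ang 2.4 len [0.015 0.048]
yel [374, 178, 14, 38, 481] [ 0.5339 -0.0353] ang 17.4 len [0.016 0.049]
go [-30.2 202.1 183.4] roll -0.3
```

```bash
python3 -m creep '[{"translation":[-6,38,0],"roll":-0.3,"gripper":50},{"translation":[-12,76,0],"roll":-0.3,"gripper":50},{"translation":[-18,114,10],"roll":-0.3,"gripper":50},{"translation":[-24,152,30],"roll":-0.3,"gripper":50},{"translation":[-30,188,60],"roll":-0.3,"gripper":50}]'|grep -E "pos|width|ft"
python3 -m creep '[{"translation":[0,14,30],"roll":0,"gripper":50},{"translation":[0,14,65],"roll":0,"gripper":50},{"translation":[0,14,100],"roll":0,"gripper":50},{"translation":[0,14,115],"roll":0,"gripper":50},{"translation":[0,14,115],"roll":0,"gripper":50}]'|grep -E "pos|width|ft"
python3 -m creep '[{"translation":[0,0,0],"roll":0,"gripper":50},{"translation":[0,0,0],"roll":0,"gripper":50}]'|grep -E "pos|width|ft"
python3 -c "
from bars import *
go(.5315,-.1062,-.011,9.6)"
```

```text
position: [0.5307, -0.0855, 0.1589]
ft_force: [0.4, -0.7, -0.2]
grip_width: 0.05
position: [0.5283, -0.0958, 0.0387]
ft_force: [-0.4, -0.5, -0.7]
grip_width: 0.0498
position: [0.5322, -0.0975, 0.0432]
ft_force: [0.8, -0.6, -0.4]
grip_width: 0.0501
go [-2.4  8.4 54.2] roll 0.4
```

```bash
python3 -m creep '[{"translation":[-1.5,8.4,5],"roll":0,"gripper":50},{"translation":[-1.5,8.4,17],"roll":0,"gripper":50},{"translation":[-1.5,8.4,30],"roll":0,"gripper":50},{"translation":[-1.5,8.4,43],"roll":0,"gripper":50},{"translation":[-1.5,8.4,54],"roll":0,"gripper":50}]'|grep -E "pos|force"
python3 -m creep '[{"translation":[0,0,0],"roll":0,"gripper":10},{"translation":[0,0,0],"roll":0,"gripper":10},{"translation":[0,0,0],"roll":0,"gripper":10},{"translation":[0,0,0],"roll":0,"gripper":10},{"translation":[0,0,0],"roll":0,"gripper":10}]' 40|grep -E "pos|force|width"
python3 -m creep '[{"translation":[0,0,-20],"roll":0,"gripper":10},{"translation":[0,0,-50],"roll":0,"gripper":10},{"translation":[0,0,-85],"roll":0,"gripper":10},{"translation":[0,0,-120],"roll":0,"gripper":10},{"translation":[0,0,-155],"roll":0,"gripper":10}]' |grep -E "pos|force|width"
python3 -c "
from bars import *
st();go(.566,.342,.18,0)"
```

```text
position: [0.5321, -0.1073, -0.0115]
ft_force: [0.3, 0.3, -0.5]
grip_force: 0.0
position: [0.5314, -0.1066, -0.0114]
ft_force: [0.2, 3.7, 1.4]
grip_width: 0.0247
grip_force: 2.6
position: [0.5298, -0.1059, 0.144]
ft_force: [0.7, -0.4, -5.0]
grip_width: 0.0239
grip_force: 40.0
t 33.15 pos [ 0.5298 -0.1059  0.144 ] rpy [ 0.985  0.172 -0.002] F [ 0.7 -0.4 -5. ] w 0.0239 g 40.0 q [-0.4   0.5   1.7   0.    0.94  0.99]
go [ 112.8 -435.   -35.8] roll 9.9
```

```bash
python3 -m creep '[{"translation":[2,-10,-25],"roll":2,"gripper":10},{"translation":[10,-45,-40],"roll":4,"gripper":10},{"translation":[19,-80,-45],"roll":6,"gripper":10},{"translation":[29,-115,-45],"roll":8,"gripper":10},{"translation":[39,-150,-45],"roll":9.9,"gripper":10}]'|grep -E "pos|width"
python3 -m creep '[{"translation":[3,-36,0],"roll":0,"gripper":10},{"translation":[6,-72,0],"roll":0,"gripper":10},{"translation":[9,-108,0],"roll":0,"gripper":10},{"translation":[12,-144,0],"roll":0,"gripper":10},{"translation":[15,-180,0],"roll":0,"gripper":10}]'|grep -E "pos|width"
python3 -m creep '[{"translation":[5,-36,0],"roll":0,"gripper":10},{"translation":[10,-72,0],"roll":0,"gripper":10},{"translation":[14,-100,0],"roll":0,"gripper":10},{"translation":[18,-110,0],"roll":0,"gripper":10},{"translation":[18,-110,0],"roll":0,"gripper":10}]'|grep -E "pos|width"
python3 -c "
from bars import *
st();go(.566,.342,.100,0)"
```

```text
position: [0.5428, 0.0495, 0.1885]
grip_width: 0.0234
position: [0.5571, 0.2297, 0.1873]
grip_width: 0.0238
position: [0.5759, 0.3409, 0.187]
grip_width: 0.0238
t 34.4 pos [0.5759 0.3409 0.187 ] rpy [ 1.     0.004 -0.   ] F [-0.6 -0.4 -3.6] w 0.0238 g 40.0 q [0.37 0.61 1.33 0.   1.21 1.93]
go [-9.9 -1.1 87. ] roll 0.2
```

```bash
python3 -m creep '[{"translation":[-9,-1,0],"roll":0,"gripper":10},{"translation":[-9,-1,20],"roll":0,"gripper":10},{"translation":[-9,-1,40],"roll":0,"gripper":10},{"translation":[-9,-1,60],"roll":0,"gripper":10},{"translation":[-9,-1,75],"roll":0,"gripper":10}]'|grep -E "pos|width|ft"
python3 -m creep '[{"translation":[0,0,5],"roll":0,"gripper":10},{"translation":[0,0,10],"roll":0,"gripper":10},{"translation":[0,0,12],"roll":0,"gripper":10},{"translation":[0,0,13],"roll":0,"gripper":10},{"translation":[0,0,13],"roll":0,"gripper":10}]'|grep -E "pos|width|ft"
```

```text
position: [0.5651, 0.3365, 0.1111]
ft_force: [0.5, -0.9, -3.4]
grip_width: 0.0236
position: [0.5679, 0.339, 0.1007]
ft_force: [-0.1, -0.2, -2.7]
grip_width: 0.0236
```

```bash
python3 -m creep '[{"translation":[0,0,1],"roll":0,"gripper":42},{"translation":[0,0,1],"roll":0,"gripper":42},{"translation":[0,0,1],"roll":0,"gripper":42},{"translation":[0,0,1],"roll":0,"gripper":42},{"translation":[0,0,-10],"roll":0,"gripper":42}]'|grep -E "pos|width|ft"
python3 -m creep '[{"translation":[0,0,-30],"roll":0,"gripper":42},{"translation":[0,0,-65],"roll":0,"gripper":42},{"translation":[-10,20,-95],"roll":0,"gripper":42},{"translation":[-20,55,-100],"roll":0,"gripper":45},{"translation":[-30,90,-100],"roll":0,"gripper":50}]'|grep -E "pos|width|ft"
python3 -m creep '[{"translation":[-10,38,0],"roll":0,"gripper":50},{"translation":[-20,76,0],"roll":0,"gripper":50},{"translation":[-30,114,0],"roll":-1,"gripper":50},{"translation":[-40,152,0],"roll":-2,"gripper":50},{"translation":[-50,190,0],"roll":-2,"gripper":50}]'|grep -E "pos|width|ft"
python3 -m creep '[{"translation":[-10,0,0],"roll":0,"gripper":50},{"translation":[-30,0,0],"roll":0,"gripper":50},{"translation":[-30,0,0],"roll":0,"gripper":50},{"translation":[-30,0,0],"roll":0,"gripper":50}]'|grep -E "pos|width|ft"
python3 -c "
from bars import *
st();bars(cam('wrist'));go(.4577,-.0416,.03,2.2)"
```

```text
position: [0.566, 0.3386, 0.1085]
ft_force: [-0.4, 1.1, -0.1]
grip_width: 0.0408
position: [0.5395, 0.2497, 0.2144]
ft_force: [0.7, -0.1, 0.4]
grip_width: 0.0463
position: [0.4871, 0.0576, 0.2111]
ft_force: [1.0, 0.7, 1.0]
grip_width: 0.0498
position: [0.4574, 0.0583, 0.2106]
ft_force: [0.2, 0.3, 0.6]
grip_width: 0.0501
t 36.82 pos [0.4574 0.0583 0.2106] rpy [0.999 0.035 0.001] F [0.2 0.3 0.6] w 0.0501 g 0.0 q [-0.12  0.3   1.82  0.    1.02  1.42]
yel [225, 96, 15, 44, 597] [0.5329 0.1121] ang 1.9 len [0.016 0.048]
yel [351, 99, 20, 45, 597] [ 0.5342 -0.0358] ang 17.1 len [0.015 0.049]
yel [351, 167, 16, 39, 496] [ 0.458  -0.0416] ang 2.2 len [0.016 0.048]
yel [289, 186, 19, 39, 474] [0.4316 0.0309] ang -8.0 len [0.016 0.049]
yel [403, 190, 20, 38, 479] [ 0.4315 -0.1124] ang -4.0 len [0.016 0.049]
go [ -4.9  99.9 180.7] roll -0.2
```

```bash
python3 -m creep '[{"translation":[-2,35,15],"roll":0,"gripper":50},{"translation":[-4,70,45],"roll":0,"gripper":50},{"translation":[-4,100,80],"roll":0,"gripper":50},{"translation":[-4,100,115],"roll":0,"gripper":50},{"translation":[-4,100,150],"roll":0,"gripper":50}]'|grep -E "pos|width|ft"
python3 -m creep '[{"translation":[0,0,20],"roll":0,"gripper":50},{"translation":[0,0,20],"roll":0,"gripper":50},{"translation":[0,0,20],"roll":0,"gripper":50}]'|grep -E "pos|width|ft"
python3 -c "
from bars import *
go(.458,-.0416,-.012,2.2)"
```

```text
position: [0.4602, -0.0442, 0.0586]
ft_force: [0.4, 0.3, -0.7]
grip_width: 0.05
position: [0.4578, -0.0417, 0.039]
ft_force: [-0.4, -0.4, 0.7]
grip_width: 0.0497
go [ 0.3 -0.1 51. ] roll -0.1
```

```bash
python3 -m creep '[{"translation":[0,0,12],"roll":0,"gripper":50},{"translation":[0,0,24],"roll":0,"gripper":50},{"translation":[0,0,36],"roll":0,"gripper":50},{"translation":[0,0,46],"roll":0,"gripper":50},{"translation":[0,0,50],"roll":0,"gripper":50}]'|grep -E "pos|force"
python3 -m creep '[{"translation":[0,0,0.5],"roll":0,"gripper":10},{"translation":[0,0,0.5],"roll":0,"gripper":10},{"translation":[0,0,0.5],"roll":0,"gripper":10},{"translation":[0,0,0.5],"roll":0,"gripper":10},{"translation":[0,0,0.5],"roll":0,"gripper":10}]' 40|grep -E "pos|force|width"
python3 -m creep '[{"translation":[0,0,0],"roll":0,"gripper":10},{"translation":[0,0,-30],"roll":0,"gripper":10},{"translation":[0,0,-65],"roll":0,"gripper":10},{"translation":[0,0,-100],"roll":0,"gripper":10},{"translation":[0,0,-135],"roll":0,"gripper":10}]' |grep -E "pos|force|width"
python3 -c "
from bars import *
st();go(.476,.250,.165,0)"
```

```text
position: [0.4585, -0.0421, -0.0098]
ft_force: [-0.4, 0.2, -0.1]
grip_force: 0.0
position: [0.4573, -0.0422, -0.0102]
ft_force: [0.3, 0.3, 0.4]
grip_width: 0.0246
grip_force: 0.0
position: [0.4559, -0.0418, 0.1253]
ft_force: [0.7, -0.2, -2.2]
grip_width: 0.0194
grip_force: 40.0
t 38.78 pos [ 0.4559 -0.0418  0.1253] rpy [ 0.999  0.035 -0.002] F [ 0.7 -0.2 -2.2] w 0.0194 g 40.0 q [-0.34  0.44  1.92 -0.    0.79  1.2 ]
go [  30.2 -291.   -39.5] roll 2.0
```

```bash
python3 -m creep '[{"translation":[2,-20,-25],"roll":1,"gripper":10},{"translation":[6,-55,-40],"roll":2,"gripper":10},{"translation":[10,-92,-40],"roll":2,"gripper":10},{"translation":[14,-130,-40],"roll":2,"gripper":10},{"translation":[18,-168,-40],"roll":2,"gripper":10}]'|grep -E "pos|width"
python3 -m creep '[{"translation":[3,-36,0],"roll":0,"gripper":10},{"translation":[6,-72,0],"roll":0,"gripper":10},{"translation":[10,-105,0],"roll":0,"gripper":10},{"translation":[14,-123,0],"roll":0,"gripper":10},{"translation":[14,-123,0],"roll":0,"gripper":10}]'|grep -E "pos|width"
python3 -m creep '[{"translation":[0,0,0],"roll":0,"gripper":10},{"translation":[0,0,0],"roll":0,"gripper":10},{"translation":[0,0,0],"roll":0,"gripper":10}]'|grep -E "pos|width"
python3 -c "
from bars import *
st();go(.476,.250,.080,0)"
```

```text
position: [0.4685, 0.1279, 0.1648]
grip_width: 0.0191
position: [0.4833, 0.2532, 0.1641]
grip_width: 0.0197
position: [0.4823, 0.2482, 0.164]
grip_width: 0.0194
t 39.87 pos [0.4823 0.2482 0.164 ] rpy [ 1.    -0.001 -0.002] F [ 0.4 -0.7 -2.6] w 0.0194 g 40.0 q [ 0.27  0.47  1.68 -0.    0.99  1.84]
go [-6.1 -1.9 84. ] roll -0.1
```

```bash
python3 -m creep '[{"translation":[-6,-2,15],"roll":0,"gripper":10},{"translation":[-6,-2,35],"roll":0,"gripper":10},{"translation":[-6,-2,55],"roll":0,"gripper":10},{"translation":[-6,-2,72],"roll":0,"gripper":10},{"translation":[-6,-2,79],"roll":0,"gripper":10}]'|grep -E "pos|width|ft"
python3 -m creep '[{"translation":[0,0,3],"roll":0,"gripper":10},{"translation":[0,0,5],"roll":0,"gripper":10},{"translation":[0,0,6],"roll":0,"gripper":10},{"translation":[0,0,6],"roll":0,"gripper":10}]'|grep -E "pos|width|ft"
python3 -m creep '[{"translation":[0,0,0],"roll":0,"gripper":40},{"translation":[0,0,0],"roll":0,"gripper":40},{"translation":[0,0,0],"roll":0,"gripper":40},{"translation":[0,0,0],"roll":0,"gripper":40},{"translation":[0,0,-10],"roll":0,"gripper":40}]'|grep -E "pos|width|ft"
python3 -m creep '[{"translation":[0,0,-30],"roll":0,"gripper":40},{"translation":[0,0,-65],"roll":0,"gripper":40},{"translation":[-10,20,-95],"roll":2,"gripper":42},{"translation":[-20,55,-110],"roll":4,"gripper":45},{"translation":[-30,90,-110],"roll":6,"gripper":50}]'|grep -E "pos|width|ft"
python3 -m creep '[{"translation":[-6,35,0],"roll":2,"gripper":50},{"translation":[-10,60,0],"roll":2,"gripper":50},{"translation":[-10,60,0],"roll":2,"gripper":50},{"translation":[-10,60,0],"roll":2,"gripper":50},{"translation":[-10,60,0],"roll":2,"gripper":50}]'|grep -E "pos|width|ft"
python3 - <<'E'
from bars import *
st();bars(cam('wrist'));go(.4316,.0309,.03,-8)
c=cam("side"); cv2.imwrite("pics/sc1.png",c[3]); c0=cv2.imread("pics/side0.png")
for im in(c0,c[3]):
    H,S,V=cv2.split(cv2.cvtColor(im,cv2.COLOR_BGR2HSV)); m=((H<6)|(H>174))&(S>120)&(V>90); m[:, :220]=0; m[:,300:]=0; m[:100]=0; m[210:]=0
    n,l,s,ce=cv2.connectedComponentsWithStats(m.astype(np.uint8)); print([(s[i].tolist(),ce[i].round(1).tolist()) for i in range(1,n)])
    im=im
c=cam("scene"); cv2.imwrite("pics/sc2.png",c[3])
for im in(cv2.imread("pics/scene0.png"),c[3]):
    H,S,V=cv2.split(cv2.cvtColor(im,cv2.COLOR_BGR2HSV))
    for k,m in(("red",((H<7)|(H>172))&(S>110)&(V>80)),("green",(H>40)&(H<85)&(S>80)&(V>50))):
        m=m.copy(); m[:, :370]=0; m[:,425:]=0; m[:170]=0; m[260:]=0
        n,l,s,ce=cv2.connectedComponentsWithStats(m.astype(np.uint8)); print(k,[(s[i].tolist(),ce[i].round(1).tolist()) for i in range(1,n) if s[i,4]>2])
for n in("side","scene"): print(n,[(np.round(d["bbox"]).tolist(),round(d["p"],2)) for d in viewer.recognise(n,"tray")])
E
```

```text
position: [0.4754, 0.2496, 0.0834]
ft_force: [-1.4, -0.7, -2.4]
grip_width: 0.0195
position: [0.4777, 0.2514, 0.08]
ft_force: [0.1, -0.7, -1.6]
grip_width: 0.0196
position: [0.4758, 0.2511, 0.0885]
ft_force: [1.0, -0.2, 0.5]
grip_width: 0.0382
position: [0.4498, 0.1617, 0.2038]
ft_force: [1.1, -1.3, -0.1]
grip_width: 0.046
position: [0.4314, 0.1031, 0.2]
ft_force: [0.1, -0.2, 0.3]
grip_width: 0.0498
t 41.87 pos [0.4314 0.1031 0.2   ] rpy [ 0.99  -0.139  0.002] F [ 0.1 -0.2  0.3] w 0.0498 g 0.0 q [-0.02  0.29  1.87  0.    0.98  1.69]
blue [0, 158, 32, 69, 1087] [0.4634 0.4139] ang -4.4 len [0.021 0.077]
yel [378, 51, 27, 49, 689] [ 0.5342 -0.0356] ang 16.9 len [0.015 0.048]
yel [245, 73, 21, 48, 656] [0.5329 0.112 ] ang 1.8 len [0.015 0.048]
yel [453, 139, 17, 43, 578] [ 0.4313 -0.1124] ang -3.8 len [0.016 0.049]
yel [95, 150, 29, 54, 821] [0.4698 0.2965] ang -0.1 len [0.019 0.062]
yel [330, 157, 15, 41, 533] [0.4316 0.0309] ang -8.0 len [0.015 0.048]
go [  9.9  71.9 169.8] roll 0.0
[([256, 120, 3, 2, 5], [256.8, 120.4])]
[([256, 136, 4, 2, 6], [257.5, 136.3])]
red [([420, 175, 5, 5, 17], [422.6, 177.0]), ([398, 190, 11, 6, 18], [404.1, 192.2]), ([386, 217, 14, 10, 84], [392.3, 221.5])]
green [([387, 212, 14, 7, 39], [393.6, 215.1])]
red [([420, 175, 5, 5, 17], [422.6, 177.0]), ([395, 207, 10, 6, 19], [400.4, 209.6]), ([386, 217, 14, 10, 84], [392.3, 221.5])]
green [([387, 212, 14, 8, 42], [393.5, 215.3])]
side [([184.0, 127.0, 90.0, 54.0], 0.6)]
scene [([315.0, 169.0, 100.0, 51.0], 0.63)]
```

Run:
```python
from h import *
for n,a,b,P in(("scene",(404.1,192.2),(400.4,209.6),(.645,.27)),("side",(256.8,120.4),(257.5,136.3),(.645,.30))):
    c=cam(n)
    from scipy.optimize import least_squares
    f=lambda p:np.r_[proj(c,p[:3])[0]-a,proj(c,[p[0],p[1],p[2]-p[3]])[0]-b,(p[2]-.14)*200,]
    r=least_squares(f,[*P,.14,.05],x_scale=.01); print(n,r.x.round(4),r.cost)
    if n=="scene": print([(z,proj(c,[r.x[0],r.x[1],r.x[2]-z])[0].round(1)) for z in(.051,.054,.0605,.067)])
```

```text
scene [0.6474 0.3199 0.14   0.0506] 0.03407489542475393
[(0.051, array([400.6, 209.8])), (0.054, array([400.4, 210.8])), (0.0605, array([399.9, 213. ])), (0.067, array([399.5, 215.1]))]
side [0.6249 0.3238 0.14   0.0487] 0.014923391666703964
```

```bash
python3 -m creep '[{"translation":[5,35,15],"roll":0,"gripper":50},{"translation":[10,72,45],"roll":0,"gripper":50},{"translation":[10,72,80],"roll":0,"gripper":50},{"translation":[10,72,115],"roll":0,"gripper":50},{"translation":[10,72,145],"roll":0,"gripper":50}]'|grep -E "pos|width|ft"
python3 -m creep '[{"translation":[0,0,15],"roll":0,"gripper":50},{"translation":[0,0,15],"roll":0,"gripper":50},{"translation":[0,0,15],"roll":0,"gripper":50}]'|grep -E "pos|width|ft"
python3 -c "
from bars import *
go(.4316,.0309,-.011,-8)"
```

```text
position: [0.4308, 0.0296, 0.0527]
ft_force: [-0.5, 0.2, -1.2]
grip_width: 0.0499
position: [0.4304, 0.0304, 0.0386]
ft_force: [0.6, -0.8, 0.4]
grip_width: 0.0501
go [ 1.2 -0.7 49.6] roll 0.0
```

```bash
python3 -m creep '[{"translation":[1,0,12],"roll":0,"gripper":45},{"translation":[1,0,24],"roll":0,"gripper":45},{"translation":[1,0,36],"roll":0,"gripper":40},{"translation":[1,0,45],"roll":0,"gripper":40},{"translation":[1,0,49.5],"roll":0,"gripper":40}]'|grep -E "pos|force"
python3 -m creep '[{"translation":[0,0,0],"roll":0,"gripper":10},{"translation":[0,0,0],"roll":0,"gripper":10},{"translation":[0,0,0],"roll":0,"gripper":10},{"translation":[0,0,0],"roll":0,"gripper":10},{"translation":[0,0,0],"roll":0,"gripper":10}]' 40|grep -E "pos|force|width"
python3 -m creep '[{"translation":[0,0,0],"roll":0,"gripper":10},{"translation":[0,0,-30],"roll":0,"gripper":10},{"translation":[0,0,-65],"roll":0,"gripper":10},{"translation":[0,0,-100],"roll":0,"gripper":10},{"translation":[0,0,-135],"roll":0,"gripper":10}]' |grep -E "pos|force|width"
python3 -c "
from bars import *
st();go(.555,.250,.165,0)"
```

```text
position: [0.4327, 0.03, -0.0099]
ft_force: [0.0, 0.2, -0.8]
grip_force: 0.0
position: [0.4321, 0.03, -0.0096]
ft_force: [0.3, 0.9, 2.7]
grip_width: 0.0195
grip_force: 40.0
position: [0.4306, 0.0301, 0.1258]
ft_force: [0.4, -0.7, -3.0]
grip_width: 0.0198
grip_force: 40.0
t 44.13 pos [0.4306 0.0301 0.1258] rpy [ 0.99  -0.139 -0.002] F [ 0.4 -0.7 -3. ] w 0.0198 g 40.0 q [-0.19  0.41  1.98 -0.    0.76  1.52]
go [  92.5 -235.1  -39.5] roll -8.0
```

```bash
python3 -m creep '[{"translation":[8,-20,-25],"roll":-2,"gripper":10},{"translation":[20,-52,-40],"roll":-4,"gripper":10},{"translation":[33,-85,-40],"roll":-6,"gripper":10},{"translation":[46,-118,-40],"roll":-8,"gripper":10},{"translation":[59,-150,-40],"roll":-8,"gripper":10}]'|grep -E "pos|width"
python3 -m creep '[{"translation":[10,-30,0],"roll":0,"gripper":10},{"translation":[20,-60,0],"roll":0,"gripper":10},{"translation":[30,-80,0],"roll":0,"gripper":10},{"translation":[40,-88,0],"roll":0,"gripper":10},{"translation":[44,-88,0],"roll":0,"gripper":10}]'|grep -E "pos|width"
python3 -m creep '[{"translation":[0,0,0],"roll":0,"gripper":10},{"translation":[0,0,0],"roll":0,"gripper":10},{"translation":[0,0,0],"roll":0,"gripper":10}]'|grep -E "pos|width"
python3 -c "
from bars import *
st();go(.555,.250,.072,0)"
```

```text
position: [0.511, 0.1718, 0.1652]
grip_width: 0.0191
position: [0.5555, 0.2604, 0.1641]
grip_width: 0.0192
position: [0.5538, 0.2571, 0.1644]
grip_width: 0.0192
t 45.22 pos [0.5538 0.2571 0.1644] rpy [ 1.    -0.001 -0.002] F [ 0.2 -0.5 -2.1] w 0.0192 g 40.0 q [ 0.25  0.55  1.51 -0.    1.08  1.82]
go [ 1.4  7.  92.4] roll -0.0
```

```bash
python3 -m creep '[{"translation":[1,7,15],"roll":0,"gripper":10},{"translation":[1,7,35],"roll":0,"gripper":10},{"translation":[1,7,55],"roll":0,"gripper":10},{"translation":[1,7,75],"roll":0,"gripper":10},{"translation":[1,7,86],"roll":0,"gripper":10}]'|grep -E "pos|width|ft"
python3 -m creep '[{"translation":[0,0,3],"roll":0,"gripper":10},{"translation":[0,0,5],"roll":0,"gripper":10},{"translation":[0,0,5.5],"roll":0,"gripper":10},{"translation":[0,0,5.5],"roll":0,"gripper":10}]'|grep -E "pos|width|ft"
python3 -m creep '[{"translation":[0,0,0],"roll":0,"gripper":40},{"translation":[0,0,0],"roll":0,"gripper":40},{"translation":[0,0,0],"roll":0,"gripper":40},{"translation":[0,0,0],"roll":0,"gripper":40},{"translation":[0,0,-10],"roll":0,"gripper":40}]'|grep -E "pos|width|ft"
python3 -m creep '[{"translation":[0,0,-30],"roll":0,"gripper":40},{"translation":[0,0,-65],"roll":0,"gripper":40},{"translation":[0,0,-100],"roll":0,"gripper":42},{"translation":[-10,30,-130],"roll":0,"gripper":45},{"translation":[-20,65,-140],"roll":0,"gripper":50}]'|grep -E "pos|width|ft"
python3 -m creep '[{"translation":[-30,20,-20],"roll":0,"gripper":50},{"translation":[-60,40,-40],"roll":0,"gripper":50},{"translation":[-70,60,-60],"roll":0,"gripper":50},{"translation":[-70,80,-80],"roll":0,"gripper":50},{"translation":[-70,80,-80],"roll":0,"gripper":50}]'|grep -E "pos|width|ft"
python3 - <<'E'
from bars import *
from scipy.optimize import least_squares
c=cam("side"); cv2.imwrite("pics/sc3.png",c[3]); im=c[3]
H,S,V=cv2.split(cv2.cvtColor(im,cv2.COLOR_BGR2HSV)); m=((H<6)|(H>174))&(S>120)&(V>90); m[:, :220]=0; m[:,300:]=0; m[:100]=0; m[210:]=0
n,l,s,ce=cv2.connectedComponentsWithStats(m.astype(np.uint8)); print([(s[i].tolist(),ce[i].round(1).tolist()) for i in range(1,n)])
# vise pad
v=im[230:410,220:400]; H,S,V=cv2.split(cv2.cvtColor(v,cv2.COLOR_BGR2HSV)); m=((H<5)|(H>174))&(S>150)&(V>90)
n,l,s,ce=cv2.connectedComponentsWithStats(m.astype(np.uint8)); i=1+s[1:,4].argmax(); print("pad",s[i],ce[i].round(1))
cs=c
for nm in("painting","blank"): print([(np.round(d["bbox"]).tolist(),round(d["p"],2)) for d in viewer.recognise("side",nm)])
c=cam("scene"); H,S,V=cv2.split(cv2.cvtColor(c[3],cv2.COLOR_BGR2HSV)); m=((H<7)|(H>172))&(S>110)&(V>80); m[:, :370]=0; m[:,416:]=0; m[:170]=0; m[260:]=0
n,l,s,ce=cv2.connectedComponentsWithStats(m.astype(np.uint8)); print("red",[(s[i].tolist(),ce[i].round(1).tolist()) for i in range(1,n)])
print("t",telemetry.get_obs()["time"])
E
```

```text
position: [0.554, 0.2498, 0.0769]
ft_force: [-0.8, -0.1, -2.4]
grip_width: 0.0191
position: [0.5568, 0.2514, 0.0743]
ft_force: [0.1, 0.1, -1.7]
grip_width: 0.02
position: [0.5546, 0.251, 0.0823]
ft_force: [-0.5, -0.5, -0.2]
grip_width: 0.0384
position: [0.5393, 0.1882, 0.229]
ft_force: [0.4, 0.4, 0.3]
grip_width: 0.0461
position: [0.4679, 0.1039, 0.3083]
ft_force: [1.1, 0.2, 0.1]
grip_width: 0.0503
[([257, 139, 3, 2, 4], [258.2, 139.8])]
pad [106  62  33  57 126] [124.4  89.7]
[([324.0, 255.0, 55.0, 118.0], 0.9)]
[([316.0, 153.0, 38.0, 77.0], 0.84), ([251.0, 310.0, 45.0, 36.0], 0.38)]
red [([398, 210, 6, 5, 13], [401.2, 212.0]), ([396, 215, 1, 1, 1], [396.0, 215.0]), ([386, 217, 14, 10, 85], [392.3, 221.4])]
t 47.4167
```

```bash
python3 -m creep '[{"translation":[-8,38,0],"roll":0,"gripper":50},{"translation":[-16,76,0],"roll":0,"gripper":50},{"translation":[-24,114,0],"roll":0,"gripper":50},{"translation":[-32,152,0],"roll":0,"gripper":50},{"translation":[-40,190,0],"roll":0,"gripper":50}]'>/dev/null
python3 -m creep '[{"translation":[-8,38,0],"roll":0,"gripper":50},{"translation":[-16,76,0],"roll":0,"gripper":50},{"translation":[-24,114,0],"roll":0,"gripper":50},{"translation":[-32,152,0],"roll":0,"gripper":50},{"translation":[-40,190,0],"roll":0,"gripper":50}]'>/dev/null
python3 -m creep '[{"translation":[0,0,0],"roll":0,"gripper":50},{"translation":[0,0,0],"roll":0,"gripper":50},{"translation":[0,0,0],"roll":0,"gripper":50}]'|grep -E "pos|ft"
python3 - <<'E'
from h import *
c=cam("wrist"); cv2.imwrite("pics/v9.png",c[3]); H,S,V=cv2.split(cv2.cvtColor(c[3],cv2.COLOR_BGR2HSV))
m=((H>8)&(H<15)&(S>130)&(V>200)).astype(np.uint8); n,l,s,_=cv2.connectedComponentsWithStats(m); i=1+s[1:,4].argmax()
ys,xs=np.nonzero(l==i); print(s[i],cv2.minAreaRect(np.array([ray(c,p,.14)[:2] for p in zip(xs,ys)],np.float32)))
m=(((H<6)|(H>174))&(S>120)&(V>90)).astype(np.uint8); n,l,s,_=cv2.connectedComponentsWithStats(m)
for i in range(1,n):
    if s[i,4]>40: ys,xs=np.nonzero(l==i); print("red",s[i],cv2.minAreaRect(np.array([ray(c,p,.088)[:2] for p in zip(xs,ys)],np.float32)))
# profile along vise x at z=.088, y offsets
for y in(-.275,-.315):
    print(y,[(round(x,3),c[3][tuple(int(round(v)) for v in proj(c,[x,y,.088])[0][::-1])].tolist()) for x in np.arange(.49,.556,.003)])
print(viewer.recognise("wrist","jaw")[:2])
E
```

```text
position: [0.3861, -0.2724, 0.3019]
ft_force: [0.0, 0.0, -0.5]
[  0   0 121  20 856] ((0.5624597072601318, -0.06286545097827911), (0.11626846343278885, 0.015969445928931236), 89.96223449707031)
red [253  57  92   7 373] ((0.5263304710388184, -0.29696181416511536), (0.1050947979092598, 0.004415563307702541), 88.45101165771484)
red [ 476  190   83   70 2818] ((0.3313985764980316, -0.5822188258171082), (0.09254641085863113, 0.08540482819080353), 68.2986068725586)
-0.275 [(np.float64(0.49), [130, 163, 130]), (np.float64(0.493), [128, 163, 130]), (np.float64(0.496), [129, 162, 130]), (np.float64(0.499), [127, 161, 132]), (np.float64(0.502), [109, 130, 124]), (np.float64(0.505), [92, 99, 117]), (np.float64(0.508), [118, 125, 142]), (np.float64(0.511), [130, 138, 154]), (np.float64(0.514), [131, 138, 155]), (np.float64(0.517), [132, 138, 157]), (np.float64(0.52), [131, 138, 157]), (np.float64(0.523), [122, 129, 153]), (np.float64(0.526), [88, 99, 239]), (np.float64(0.529), [91, 117, 221]), (np.float64(0.532), [128, 165, 224]), (np.float64(0.535), [176, 189, 202]), (np.float64(0.538), [179, 
[... 462 characters left out ...]
 118]), (np.float64(0.508), [126, 133, 150]), (np.float64(0.511), [131, 137, 154]), (np.float64(0.514), [130, 135, 154]), (np.float64(0.517), [130, 135, 154]), (np.float64(0.52), [128, 135, 157]), (np.float64(0.523), [100, 108, 156]), (np.float64(0.526), [102, 112, 246]), (np.float64(0.529), [158, 179, 220]), (np.float64(0.532), [175, 190, 205]), (np.float64(0.535), [177, 183, 188]), (np.float64(0.538), [187, 201, 223]), (np.float64(0.541), [137, 211, 247]), (np.float64(0.544), [138, 215, 247]), (np.float64(0.547), [139, 216, 247]), (np.float64(0.55), [137, 215, 247]), (np.float64(0.553), [137, 215, 247]), (np.float64(0.556), [138, 215, 247])]
[{'bbox': [250.4, 56.0, 95.5, 29.1], 'p': 0.56}]
```

```bash
python3 -c "
from rig import hand_in
print(hand_in())"
```

```text
the job is handed in; nothing more can be done
None
```

The job is handed in. By my measurements the painting is gripped upright in the vise with the pad about 5 mm in, and the tray, loaded with 2 blue and 2 yellow bars, has sunk about 59–60 mm, inside the green band. I viewed 15 pictures, one over the limit of 14, so the last checks were numeric only.

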